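# Set the raking light's angle gauge on its rest pin

## Task

Set up the raking light for checking film on the light table: take the round-headed steel rest pin from the wooden rack and drop it foot-down, fully home, into the socket of the aluminium block. Then take the angle gauge by its top grip, rest the notch in its foot lightly on the pin's round head, and lean it sideways on the pin until its swinging pointer settles on the mark of the dial. Finish holding it there, still gripped and still resting on the pin, and leave the pen, the brush, the tape and the flask where they stand.

Things in the scene. Friction and masses are not known exactly. Their poses are not given: they have to be found in the camera images.
- rack: fixed light-wood rack, 60 x 180 x 40 mm (x, y, z); origin at the centre of its underside. Three blind holes 13.5 mm wide and 30 mm deep in a row along its y axis, at y = -60, 0 and +60 mm; pin, pen and brush stand in them, in any order, their feet 10 mm above the table
- pin: loose rest pin of bare steel, 80 g, 87 mm long, the one with the thick round head; it starts standing in a hole of the rack. Origin at the centre of its foot, z along the pin to the head. Shaft 12 mm in diameter (chamfered foot) up to 60 mm, then a head 18 mm in diameter, cylindrical from 60 to 78 mm (the place to grip) and domed above
- pin_head (a point): centre of the dome of the pin's head (a 9 mm radius sphere), 78 mm from the foot; the top of the head is 9 mm above it
- stud_block: fixed aluminium block 70 x 90 x 40 mm (x, y, z), origin at the centre of its underside; in the middle of its top is one round blind socket 14 mm wide, 30 mm deep, its mouth chamfered by 4 mm. The pin stands in it with 2 mm of play, so it may lean by up to about 0.08 rad; its head then stands proud of the block
- socket (a point): centre of the socket's floor, 10 mm above the table and 30 mm below the socket's mouth; the pin is home when its foot is here
- gauge: loose angle gauge, 0.3 kg, 150 mm high, standing on the table. Origin: centre of its foot's underside; z up, y along the foot, dial on +x (away from the robot at yaw 0). Foot 36 x 100 x 16 mm, with a notch 40 mm wide (y), 8 mm high across the middle below; round housing 104 mm in diameter, 20 mm thick, centre 66 mm up; top grip bar 20 x 56 x 22 mm, 128 to 150 mm up, gripped across x
- notch (a point): middle of the notch's ceiling, 8 mm above the gauge's origin; the place that rests on the pin's head, 9 mm from point pin_head
- gauge_grip (a point): centre of the gauge's grip bar, 139 mm above the gauge's origin
- pointer (a joint): angle of the freely swinging pointer (pendulum, 40 mm long, hung at the dial's centre) in the gauge, rad. It hangs plumb, at rest within about 2 s. 0: tip straight towards the foot; positive: tip towards the gauge's +y. Leaning the gauge's top to its own +y by an angle a makes it read +a
- mark (a joint): angle of the mark (a dark tab 8 x 16 mm on the lower edge of the white dial) in the gauge, rad, same zero and sense as the pointer; already set, between 0.25 and 0.5, held stiffly: not to be moved
- pointer_tip (a point): tip of the pointer, 40 mm from the dial's centre; its z axis lies along the pointer
- mark_tip (a point): inner part of the mark, 40 mm from the dial's centre; its z axis points through the dial's centre
- pen: loose black pen, bystander, 12 mm in diameter, 110 mm long, standing in the rack; origin at its foot
- brush: loose wooden brush, bystander, 12 mm in diameter, 118 mm long, bristles up, standing in the rack; origin at its foot
- tape: loose roll of tape, bystander, lying flat, 90 mm in diameter, 22 mm high; origin at the centre of its underside
- flask: loose clear flask with a cap, bystander, 60 mm in diameter, 130 mm high; origin at the centre of its underside
Not all that is in view belongs to the job. There is more than one size of the gauge; the one meant has the size given above.

How it is judged:
By the outcome, as a careful person would: the job done as asked, in the order asked, and still so for the second after the job is handed in, while the arm keeps its last pose, push and grip.
It also fails if it takes over 62 s, if anything falls off the work surface, if the arm or the gripper's body presses on something with over 40 N, if the wrist force passes 120 N, or if a joint passes its speed limit or range.

## Robot

A 6-joint arm with a two-finger parallel gripper is mounted at the origin on the work surface. World frame = base frame: x ahead of the robot, y to its left, z up, the work surface at z = 0. Lengths are in m, angles in rad, forces in N, time in s.
With the tool pointing down it reaches from about 0.35 to 0.775 m from the base axis. Payload 7.3 kg.
Tool frame: the origin (TCP) lies on the front face of the gripper's body, between the roots of the fingers; the fingertips stand env.tips_ahead ahead of it and the grasp point (between the pads) lies 47 mm ahead of it (env.tips_ahead is the distance from the TCP to the fingertips, in m); z points along the fingers, y is the line along which they close (so a half turn about z gives the same grasp; the last joint's range is limited). The gripper opens to 92 mm and grips with 3 to 60 N. Pads are 19 mm wide; open, the fingers measure 130 mm over their backs; the gripper's body (75 mm by 190 mm) begins 47 mm behind the grasp point.
Start: joints at [1.201, 0.342, 1.524, -0, 1.275, -0.146], TCP at [0.116, 0.512, 0.292] pointing down, gripper open.
Joint ranges: [-2.53, 2.53], [-0.77, 2.02], [0.04, 2.7], [-1, 4.14], [0.28, 2.66], [-3.11, 3.11]. Speed limits (rad/s): [2.57, 2.57, 3.14, 3.14, 3.14, 3.14].

## Interface

Orientations are given as a unit quaternion [x, y, z, w].
In Python, from station import env, camera, cut_out gives the robot as it stands.
- The arm moves only by the tool step_arm, never from a script. Its argument "series" is a list of rows, each an object with "angular": the turn, a rotation vector about the tool's x, y, z in rad, a list of three; "xyz": the shift along the tool's x, y, z in cm, a list of three; "gripper": the closure in counts, from 0 (fully open) to 255 (shut). A call has exactly 5 rows; each row is the pose to reach, as a shift and turn from the pose commanded when the call began, along the tool's axes at that moment; what a row does not reach only later rows make up. A row lasts 1/8 s, in which the tool goes at most 62.5 mm and 10.7 degrees, less where a joint would pass 70% of its speed; a pose out of reach is approached as far as the arm can. A call with a gripper value outside its range is refused whole. The fingers move at their own pace and stop on an object; "newtons" is the grip in N (left out, the last holds). Time passes only in rows, so rows that repeat a pose let the fingers close, or fill a call up. It gives the time, the measured TCP pose, the force, the opening and the grip force at its end, in the units of the state.
- env.get_obs(): the state, without advancing time (a new reading comes with each control period).
- camera(name): name is "side" or "top"; returns a dict with "image" (420x560x3 uint8, blue, green, red), "fovy" (degrees; the focal length in pixels is half the picture's height over the tangent of half this angle, whatever the lens; pixels are square), "cx", "cy" (the principal point, pixels), "k1" (the pictures are not rectified: a ray, as slopes to the right and down, at radius r is drawn at 1 + k1 r^2 times it, then the intrinsics apply), "world_from_camera" (4x4, takes a point from camera to world coordinates). Camera axes: x right, y up, looking along -z (the intrinsics and any distortion apply to the point x, -y, -z); pixel columns grow to the right and rows downward; lengths in m; the calibration is good to about 2 mm. A picture is of the moment at which its call begins. There is no depth.
- env.job_done(): hands the job in; it is judged then, once.
Trained networks look in a picture, given as the dict that the camera call returned (one of the last four; its "shot" number tells which), for a name from the list of things; names that differ only in an ending like _2 or _b are one class to them, and where a whole thing is asked for, a point or a joint stands for the part that bears it (a point fixed in the world has none). Each returns a list of dicts, best first, with "conf" (0 to 1); they miss things now and then, are a little off and sometimes report something else, mostly with a low value. They report only what shows in the picture. A call takes as long as a camera call. They do not tell look-alikes from the thing itself.
- cut_out(picture, query): "pixels" (420x560 bool, what is visible of it) and "uv" ([column, row] in pixels, amid what is visible of it).
The state is a dict: "clock": time; "qpos": joint angles; "joint_velocities": joint speeds; "joint_efforts": joint torques, N m; "position": TCP position; "tool_rot": TCP orientation; "wrist_force": force on the tool from outside, world axes, zero at the start; "wrist_torque": the same for the moment, N m; "grip_width": finger opening in m; "grasp_force": force on a finger pad.
Only numpy, scipy, OpenCV 4.12 (cv2) and the standard library are available. Lean on these libraries where they do the work, as an engineer would, in place of code of your own. Each camera call takes 0.05 s, during which the arm holds its last target. There are 200 camera calls.

## Working session

There is one attempt and no reset: what is moved stays moved. The work goes in short steps, Python scripts to look and compute and a tool call to move; the robot and the scene stay as the last step left them, time stands still between calls to the robot, and variables do not carry over. Pictures are saved under pics/ and viewed, at most 10 in all, crops included, and the job is handed in when it is done.

Besides the shell and the picture viewer there is one more tool, called after ">>>" by a JSON object that holds its "method" and its "body". step_arm: Moves the arm, as the interface text tells. Its arguments: {"type":"object","properties":{"series":{"type":"array","items":{"type":"object","properties":{"angular":{"type":"array","items":{"type":"number"}},"xyz":{"type":"array","items":{"type":"number"}},"gripper":{"type":"number"}}}},"newtons":{"type":"number"}},"required":["series"]}

```bash
ls; mkdir -p pics; cat > h.py <<'E'
import numpy as np, cv2
from scipy.spatial.transform import Rotation as R
from station import env, camera, cut_out
def intr(p):
    f=210/np.tan(np.radians(p["fovy"])/2); return f
def proj(p,X):
    X=np.atleast_2d(X); T=np.linalg.inv(p["world_from_camera"]); c=X@T[:3,:3].T+T[:3,3]
    s=np.c_[c[:,0]/-c[:,2],-c[:,1]/-c[:,2]]; s=s*(1+p["k1"]*(s**2).sum(1,keepdims=True))
    return s*intr(p)+[p["cx"],p["cy"]]
def ray(p,uv):
    d=(np.array(uv,float)-[p["cx"],p["cy"]])/intr(p); s=d.copy()
    for _ in range(30): s=d/(1+p["k1"]*(s@s))
    T=p["world_from_camera"]; return T[:3,3],T[:3,:3]@np.array([s[0],-s[1],-1])
def atz(p,uv,z):
    o,d=ray(p,uv); return o+d*(z-o[2])/d[2]
def tri(pus):
    A=0;b=0
    for p,uv in pus:
        o,d=ray(p,uv); d=d/np.linalg.norm(d); M=np.eye(3)-np.outer(d,d); A=A+M; b=b+M@o
    return np.linalg.solve(A,b)
E
python3 - <<'E'
from h import *
np.set_printoptions(precision=4,suppress=True)
ims=[]
for n in ("side","top"):
    p=camera(n); ims.append(p["image"]); print(n,p["fovy"],p["cx"],p["cy"],p["k1"]);print(p["world_from_camera"])
    cv2.imwrite(f"pics/{n}0.png",p["image"])
    for q in "rack pin pin_head stud_block gauge notch gauge_grip pointer mark pointer_tip mark_tip pen brush tape flask".split():
        print(q,[(round(d["conf"],2),np.round(d["uv"],1).tolist(),int(d["pixels"].sum())) for d in cut_out(p,q)])
print(env.tips_ahead,env.get_obs())
E
```

```text
pics
side 45.582135566002506 287.1128707979003 218.93838992062328 0.01473523912940582
[[-0.8842  0.3161 -0.3438  0.2318]
 [-0.467  -0.5863  0.6619  0.7102]
 [ 0.0077  0.7458  0.6661  0.7974]
 [ 0.      0.      0.      1.    ]]
rack [(0.76, [286.9, 364.2], 3088)]
pin [(0.48, [286.1, 344.3], 198)]
pin_head [(0.7, [287.5, 338.5], 166), (0.34, [285.6, 361.5], 3211)]
stud_block [(0.89, [307.7, 253.3], 1434)]
gauge [(0.98, [411.2, 175.7], 822), (0.97, [361.1, 183.7], 1432), (0.77, [401.8, 205.1], 783), (0.33, [308.9, 254.4], 1519)]
notch [(0.8, [399.5, 205.9], 785), (0.73, [412.3, 176.9], 791), (0.68, [361.3, 183.9], 1336)]
gauge_grip [(0.8, [397.0, 206.4], 807), (0.75, [360.3, 183.6], 1395), (0.72, [412.4, 174.2], 774)]
pointer []
mark []
pointer_tip []
mark_tip []
pen [(0.6, [272.9, 365.4], 237), (0.44, [150.9, 327.9], 1805)]
brush [(0.55, [300.6, 310.9], 186)]
tape [(0.93, [190.4, 259.5], 939)]
flask [(0.58, [151.6, 328.1], 1783)]
top 46.14051033266647 284.71777386730054 205.9602229634751 -0.05850381854479624
[[ 0.012   0.9969 -0.0776  0.4833]
 [-0.9999  0.0117 -0.0046  0.0339]
 [-0.003
[... 502 characters left out ...]
ter [(0.4, [243.5, 133.6], 254)]
mark []
pointer_tip []
mark_tip []
pen []
brush [(0.46, [205.2, 248.5], 1301)]
tape [(0.68, [251.0, 132.1], 221)]
flask [(0.76, [178.5, 168.8], 443)]
0.0655 {'clock': 1.6, 'qpos': array([ 1.201 ,  0.342 ,  1.5241, -0.    ,  1.2754, -0.146 ]), 'joint_velocities': array([-0.0002, -0.0014, -0.0006, -0.0006, -0.0002,  0.0011]), 'joint_efforts': array([ -0.0001, -43.113 , -24.4475,   0.0718,   0.0484,  -0.    ]), 'position': array([0.1165, 0.5119, 0.2922]), 'tool_rot': array([0.1117, 0.9937, 0.0001, 0.    ]), 'wrist_force': array([ 0.3981, -0.3841, -0.1319]), 'wrist_torque': array([-0.0256, -0.0425, -0.0001]), 'grasp_force': 0.0, 'grip_width': 0.09178013708907323}
```

```bash
python3 - <<'E'
import cv2,numpy as np
a=cv2.imread("pics/side0.png");b=cv2.imread("pics/top0.png")
A=cv2.resize(a[130:420,110:460],None,fx=1.7,fy=1.7,interpolation=3)
cv2.imwrite("pics/c1.png",A)
B=cv2.resize(b[110:310,150:450],None,fx=2.6,fy=2.6,interpolation=3)
cv2.imwrite("pics/c2.png",B)
E
```

```text
(no output)
```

View pics/c1.png

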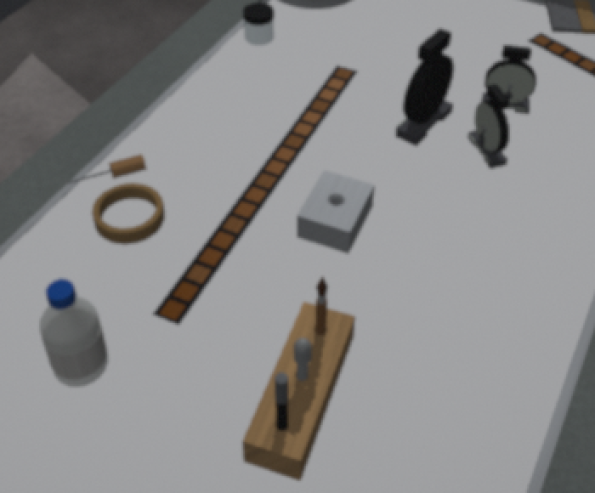

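View pics/c2.png

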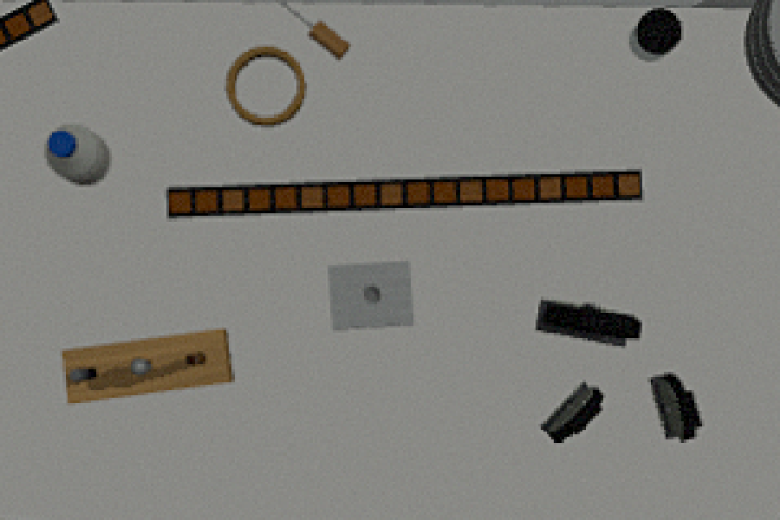

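```bash
cat >> h.py <<'E'
from scipy.optimize import minimize
def box(cx,cy,cz,sx,sy,sz):
    return np.array([[cx+i*sx/2,cy+j*sy/2,cz+k*sz/2] for i in(-1,1) for j in(-1,1) for k in(-1,1)])
t=np.linspace(0,2*np.pi,32)
GA=[box(0,0,.008,.036,.1,.016),np.vstack([np.c_[0*t+x,.052*np.cos(t),.066+.052*np.sin(t)] for x in(-.01,.01)]),box(0,0,.139,.02,.056,.022),box(0,0,.07,.015,.03,.13)]
BL=[box(0,0,.02,.07,.09,.04)]; RK=[box(0,0,.02,.06,.18,.04)]
def sil(p,parts,x,y,yaw,s=1):
    m=np.zeros((840,1120),np.uint8); M=R.from_euler("z",yaw).as_matrix()
    for q in parts:
        h=cv2.convexHull((proj(p,s*q@M.T+[x,y,0])*2+.5).astype(np.float32)); cv2.fillConvexPoly(m,np.round(h*8).astype(np.int32),1,shift=3)
    return cv2.resize(m.astype(np.float32),(560,420),interpolation=cv2.INTER_AREA)
def fit(pm,parts,x0,size=False):
    def c(v):
        L=0
        for p,m in pm:
            a=sil(p,parts,v[0],v[1],v[2]*10,v[3]*10 if size else 1); L+=1-np.minimum(a,m).sum()/np.maximum(a,m).sum()
        return L
    best=None
    for dy in (-.5,0,.5):
        v=np.array([x0[0],x0[1],(x0[2]+dy)/10,.1]); S=[v]+[v+d for d in np.diag([.015,.015,.03,.02])][:4 if size else 3]
        n=4 if size else 3
        r=minimize(lambda u:c(np.r_[u,.1][:4]),v[:n],method="Nelder-Mead",options=dict(initial_simplex=[s[:n] for s in S],maxiter=200,xatol=1e-4,fatol=1e-4))
        if best is None or r.fun<best.fun: best=r
    b=best.x.copy(); b[2:]*=10; return b,best.fun
E
python3 - <<'E'
from h import *
np.set_printoptions(precision=4,suppress=True)
s=camera("side");t=camera("top")
print("socket side/top",atz(s,[308.2,247.1],.04),atz(t,[293.1,223.1],.04))
print("pinhead",atz(s,[287.5,338.5],.083),atz(t,[204.6,250.8],.09),tri([(s,[287.5,338.5]),(t,[204.6,250.8])]))
gs=cut_out(s,"gauge");gt=cut_out(t,"gauge")
def near(L,uv): return min(L,key=lambda d:np.hypot(*(np.array(d["uv"])-uv)))
for a,b in (((361,184),(374,233)),((411,176),(408,264)),((400,206),(372,269))):
    A=near(gs,a);B=near(gt,b); c=tri([(s,A["uv"]),(t,B["uv"])])
    P=[(s,A["pixels"].astype(np.float32)),(t,B["pixels"].astype(np.float32))]
    print("gauge",A["uv"],B["uv"],c,fit(P,GA,[c[0],c[1],0],True))
    if a[0]==361: print("  fixed",fit(P,GA,[c[0],c[1],0]),[fit([q],GA,[c[0],c[1],0]) for q in P])
for n,pt,x0 in (("stud_block",BL,[.46,0.02,0]),("rack",RK,[.4,.25,0])):
    P=[(p,cut_out(p,n)[0]["pixels"].astype(np.float32)) for p in (s,t)]
    print(n,fit(P,pt,x0),[fit([q],pt,x0)for q in P])
i=cv2.resize(s["image"][130:240,320:450],None,fx=4,fy=4,interpolation=cv2.INTER_CUBIC); j=cv2.resize(t["image"][210:300,340:440],None,fx=4,fy=4,interpolation=cv2.INTER_CUBIC)
j=cv2.copyMakeBorder(j,0,i.shape[0]-j.shape[0],0,0,0);o=np.hstack([i,j])[:,:]; o=cv2.resize(o,None,fx=.85,fy=.85); print(o.shape)
cv2.imwrite("pics/c3.png",cv2.convertScaleAbs(o,alpha=2,beta=10))
E
```

```text
socket side/top [0.5407 0.0162 0.04  ] [0.5441 0.0159 0.04  ]
pinhead [0.4582 0.2685 0.083 ] [0.4628 0.2589 0.09  ] [0.4621 0.2617 0.0718]
gauge [361.9, 181.9] [375.5, 232.8] [ 0.5155 -0.2155  0.0684] (array([ 0.5172, -0.2231, -0.1735,  0.9664]), np.float64(0.2146703600883484))
  fixed (array([ 0.5168, -0.2222, -0.1869]), np.float64(0.24884098768234253)) [(array([ 0.5145, -0.2226, -0.1462]), np.float64(0.06624442338943481)), (array([ 0.5187, -0.2203, -0.1694]), np.float64(0.11553210020065308))]
gauge [400.1, 206.7] [410.9, 263.4] [ 0.4331 -0.349  -0.0767] (array([ 0.4266, -0.3174, -1.289 ,  0.6665]), np.float64(0.9436498880386353))
gauge [400.1, 206.7] [374.8, 269.1] [ 0.414  -0.2203  0.0279] (array([ 0.417 , -0.2065,  0.7923,  0.7052]), np.float64(0.2308771014213562))
stud_block (array([0.5442, 0.018 , 0.0865]), np.float64(0.1446986198425293)) [(array([0.5426, 0.0157, 0.0808]), np.float64(0.03239572048187256)), (array([0.5461, 0.0192, 0.0812]), np.float64(0.04092305898666382))]
rack (array([0.4623, 0.2634, 0.1566]), np.float64(0.35862791538238525)) [(array([0.4603, 0.2631, 0.1449]), np.float64(0.15551155805587769)), (array([0.4643, 0.2642, 0.1525]), np.float64(0.13273704051971436))]
(374, 782, 3)
```

View pics/c3.png

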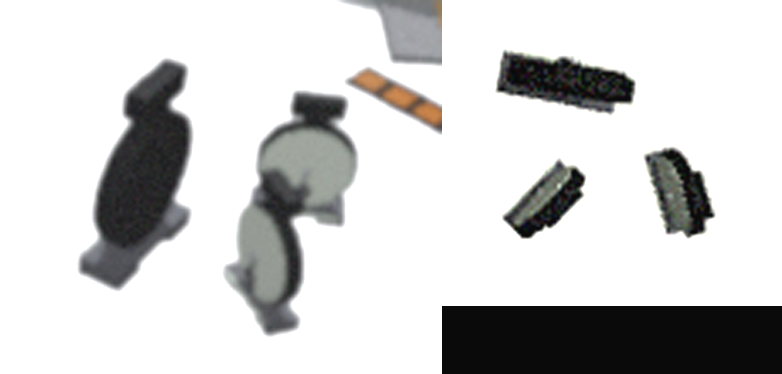

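Candidates: side (361,184), (411,176) and (400,206). The first is the gauge meant: it fits at 0.97 of the given size, the other two at about 0.7. The crop confirms it: the black back of a clearly larger gauge faces the camera, with its dial on +x and yaw ≈ -0.16.

```bash
cat >> h.py <<'E'
def tool(th,lean=0):
    "tool down with y at world angle th, then leaned: top towards gauge +y (gauge yaw th) by lean"
    y=np.array([np.cos(th),np.sin(th),0]);u=np.array([-np.sin(th),np.cos(th),0])*np.sin(lean)+np.array([0,0,np.cos(lean)])
    z=-u; return R.from_matrix(np.c_[np.cross(y,z),y,z])
def mv(P,Rt):
    o=env.get_obs();C=R.from_quat(o["tool_rot"]);np.set_printoptions(precision=4,suppress=True)
    print("pos",o["position"],"xyz cm",C.inv().apply(np.array(P)-o["position"])*100,"ang",(C.inv()*Rt).as_rotvec(),"t",o["clock"],"q",o["qpos"],"F",o["wrist_force"],"w",o["grip_width"])
E
python3 -c "
from h import *
mv([.462,.2625,.22],tool(.15))"
```

```text
pos [0.1165 0.5119 0.2923] xyz cm [-39.2236 -16.6571   7.2246] ang [ 0.0001 -0.      1.197 ] t 2.0 q [ 1.201   0.342   1.5241 -0.      1.2754 -0.146 ] F [-0.1782 -0.2178  0.1723] w 0.09172631601397713
```

>>> {"method": "step_arm", "body": {"series": [{"xyz": [-6,-2.5,1],"angular": [0,0,0.18]},{"xyz": [-12,-5,2],"angular": [0,0,0.36]},{"xyz": [-18,-7.5,3],"angular": [0,0,0.54]},{"xyz": [-24,-10,4],"angular": [0,0,0.72]},{"xyz": [-30,-12.5,5],"angular": [0,0,0.9]}]}}

```text
invalid input
```

```bash
python3 -c "
from h import *
mv([.462,.2625,.22],tool(.15))"
```

```text
pos [0.1165 0.5119 0.2923] xyz cm [-39.2236 -16.6571   7.2246] ang [ 0.0001 -0.      1.197 ] t 2.0 q [ 1.201   0.342   1.5241 -0.      1.2754 -0.146 ] F [-0.1782 -0.2178  0.1723] w 0.09172631601397713
```

Probably the gripper value is required.

>>> {"method": "step_arm", "body": {"series": [{"xyz": [-6,-2.5,1],"angular": [0,0,0.18],"gripper": 0},{"xyz": [-12,-5,2],"angular": [0,0,0.36],"gripper": 0},{"xyz": [-18,-7.5,3],"angular": [0,0,0.54],"gripper": 0},{"xyz": [-24,-10,4],"angular": [0,0,0.72],"gripper": 0},{"xyz": [-30,-12.5,5],"angular": [0,0,0.9],"gripper": 0}]}}

```text
clock: 2.62
position: [0.3696, 0.3315, 0.2447]
tool_rot: [0.535, 0.845, 0.0, 0.0]
wrist_force: [1.4, 0.3, -0.0]
grip_width: 0.0918
grasp_force: 0.0
```

```bash
python3 -c "
from h import *
mv([.462,.2625,.22],tool(.15))"
```

```text
pos [0.3696 0.3315 0.2447] xyz cm [-10.1871   5.4025   2.468 ] ang [ 0.0008 -0.0004  0.2911] t 2.625 q [0.5765 0.3355 1.6749 0.0002 1.1303 0.1353] F [ 1.3832  0.2807 -0.0368] w 0.09184704283470801
```

>>> {"method": "step_arm", "body": {"series": [{"xyz": [-4.5,2.3,0],"angular": [0,0,0.15],"gripper": 0},{"xyz": [-9,4.6,0.5],"angular": [0,0,0.297],"gripper": 0},{"xyz": [-9,4.6,2.2],"angular": [0,0,0.297],"gripper": 0},{"xyz": [-9,4.6,2.2],"angular": [0,0,0.297],"gripper": 0},{"xyz": [-9,4.6,2.2],"angular": [0,0,0.297],"gripper": 0}]}}

```text
clock: 3.25
position: [0.4483, 0.272, 0.2232]
tool_rot: [0.652, 0.758, 0.0, 0.0]
wrist_force: [0.2, -0.5, 0.9]
grip_width: 0.0918
grasp_force: 0.0
```

```bash
python3 - <<'E'
from h import *
mv([.462,.2625,.126],tool(.15))
s=camera("side");t=camera("top")
for p in (s,t):
    for q in ("pin","pin_head"): print(q,[(round(d["conf"],2),d["uv"],d["pixels"].sum()) for d in cut_out(p,q)])
    print(proj(p,[[.462,.2625,.083],[.462,.2625,.155]]))
a=s["image"][270:420,210:350];a=cv2.resize(a,None,fx=2.6,fy=2.6,interpolation=2)
b=t["image"][190:290,150:250];b=cv2.resize(b,(390,390),interpolation=2)
cv2.imwrite("pics/c4.png",cv2.convertScaleAbs(np.hstack([a,b]),alpha=1.6))
E
```

```text
pos [0.4483 0.272  0.2232] xyz cm [-1.1429  1.2044  9.7201] ang [ 0.0004 -0.0002  0.0008] t 3.25 q [0.399  0.4069 1.6295 0.0001 1.1047 0.2481] F [ 0.2348 -0.4971  0.9411] w 0.09176900204425223
pin [(0.49, [287.4, 340.7], np.int64(214))]
pin_head [(0.71, [285.7, 341.1], np.int64(193))]
[[287.1539 334.9741]
 [287.5    308.4385]]
pin []
pin_head []
[[203.7047 251.0319]
 [199.1052 251.3995]]
```

View pics/c4.png

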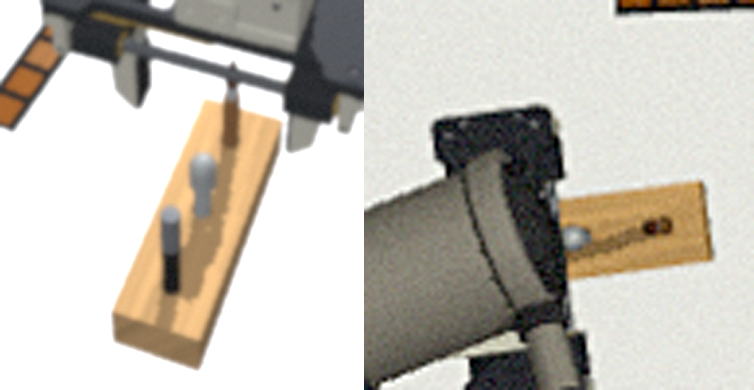

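>>> {"method": "step_arm", "body": {"series": [{"xyz": [-1.14,1.2,1],"angular": [0,0,0],"gripper": 0},{"xyz": [-1.14,1.2,4],"angular": [0,0,0],"gripper": 0},{"xyz": [-1.14,1.2,7],"angular": [0,0,0],"gripper": 0},{"xyz": [-1.14,1.2,9.7],"angular": [0,0,0],"gripper": 0},{"xyz": [-1.14,1.2,9.7],"angular": [0,0,0],"gripper": 0}]}}

```text
clock: 4.18
position: [0.4615, 0.261, 0.1234]
tool_rot: [0.652, 0.758, -0.002, -0.001]
wrist_force: [0.0, 0.6, -0.0]
grip_width: 0.0916
grasp_force: 0.0
```

>>> {"method": "step_arm", "body": {"series": [{"xyz": [0,0,0],"angular": [0,0,0],"gripper": 255},{"xyz": [0,0,0],"angular": [0,0,0],"gripper": 255},{"xyz": [0,0,0],"angular": [0,0,0],"gripper": 255},{"xyz": [0,0,0],"angular": [0,0,0],"gripper": 255},{"xyz": [0,0,0],"angular": [0,0,0],"gripper": 255}], "newtons": 20}}

```text
clock: 4.8
position: [0.4621, 0.2621, 0.1259]
tool_rot: [0.652, 0.758, 0.0, 0.0]
wrist_force: [-0.0, 0.4, -0.3]
grip_width: 0.0466
grasp_force: 0.0
```

>>> {"method": "step_arm", "body": {"series": [{"xyz": [0,0,0],"angular": [0,0,0],"gripper": 255},{"xyz": [0,0,0],"angular": [0,0,0],"gripper": 255},{"xyz": [0,0,0],"angular": [0,0,0],"gripper": 255},{"xyz": [0,0,0],"angular": [0,0,0],"gripper": 255},{"xyz": [0,0,0],"angular": [0,0,0],"gripper": 255}], "newtons": 20}}

```text
clock: 5.42
position: [0.4621, 0.2621, 0.1257]
tool_rot: [0.652, 0.758, 0.0, -0.0]
wrist_force: [0.5, -0.1, -0.5]
grip_width: 0.0177
grasp_force: 20.0
```

>>> {"method": "step_arm", "body": {"series": [{"xyz": [0,0,-2],"angular": [0,0,0],"gripper": 255},{"xyz": [0,0,-5],"angular": [0,0,0],"gripper": 255},{"xyz": [0,0,-9],"angular": [0,0,0],"gripper": 255},{"xyz": [0,0,-13.5],"angular": [0,0,0],"gripper": 255},{"xyz": [0,0,-13.5],"angular": [0,0,0],"gripper": 255}]}}

```text
clock: 6.05
position: [0.4634, 0.2626, 0.2642]
tool_rot: [0.652, 0.758, 0.003, 0.002]
wrist_force: [-0.1, 0.3, -1.3]
grip_width: 0.0173
grasp_force: 20.0
```

```bash
python3 -c "
from h import *
mv([.543,.017,.255],tool(.15))"
```

```text
pos [0.4634 0.2626 0.2642] xyz cm [-25.4806   4.1902   0.9107] ang [ 0.0074 -0.0018  0.0001] t 6.05 q [0.3717 0.3765 1.553  0.0001 1.2045 0.2215] F [-0.1155  0.282  -1.2655] w 0.017261391648744667
```

>>> {"method": "step_arm", "body": {"series": [{"xyz": [-5.5,1,0],"angular": [0,0,0],"gripper": 255},{"xyz": [-11,2,0],"angular": [0,0,0],"gripper": 255},{"xyz": [-16.5,3,0],"angular": [0,0,0],"gripper": 255},{"xyz": [-21,3.6,1],"angular": [0,0,0],"gripper": 255},{"xyz": [-25.4,4.2,4],"angular": [0,0,0],"gripper": 255}]}}

```text
clock: 6.68
position: [0.5422, 0.0155, 0.2204]
tool_rot: [0.652, 0.758, 0.001, 0.001]
wrist_force: [0.3, -0.2, -0.8]
grip_width: 0.0174
grasp_force: 20.0
```

>>> {"method": "step_arm", "body": {"series": [{"xyz": [0,0,2],"angular": [0,0,0],"gripper": 255},{"xyz": [0,0,2],"angular": [0,0,0],"gripper": 255},{"xyz": [0,0,2],"angular": [0,0,0],"gripper": 255},{"xyz": [0,0,2],"angular": [0,0,0],"gripper": 255},{"xyz": [0,0,2],"angular": [0,0,0],"gripper": 255}]}}

```text
clock: 7.3
position: [0.5418, 0.0176, 0.2014]
tool_rot: [0.652, 0.758, 0.0, 0.001]
wrist_force: [0.4, 0.2, -1.4]
grip_width: 0.0173
grasp_force: 20.0
```

```bash
python3 - <<'E'
from h import *
mv([.543,.017,.165],tool(.15))
s=camera("side");t=camera("top")
o=env.get_obs();C=R.from_quat(o["tool_rot"]);f=o["position"]+C.apply([0,0,.047+.069]);print("foot",f)
for p in (s,t): print(proj(p,[f,[.543,.017,.04]]))
for q in ("pin","pin_head"): print(q,[(round(d["conf"],2),d["uv"],d["pixels"].sum()) for d in cut_out(s,q)])
a=s["image"][180:290,250:370];a=cv2.resize(a,None,fx=5,fy=5,interpolation=2)
cv2.imwrite("pics/c5.png",cv2.convertScaleAbs(a,alpha=1.5))
E
```

```text
pos [0.5418 0.0176 0.2014] xyz cm [-0.0808  0.1081  3.6436] ang [0.0014 0.0003 0.0008] t 7.3 q [-0.1089  0.4608  1.6084  0.0001  1.071  -0.2598] F [ 0.4197  0.2401 -1.4446] w 0.017330636831847667
foot [0.5418 0.0175 0.0852]
[[308.2499 231.9077]
 [307.0814 246.9635]]
[[292.7233 223.215 ]
 [292.6946 223.4681]]
pin [(0.64, [312.9, 214.4], np.int64(189)), (0.25, [306.2, 253.1], np.int64(1522))]
pin_head [(0.56, [304.6, 217.7], np.int64(246))]
```

View pics/c5.png

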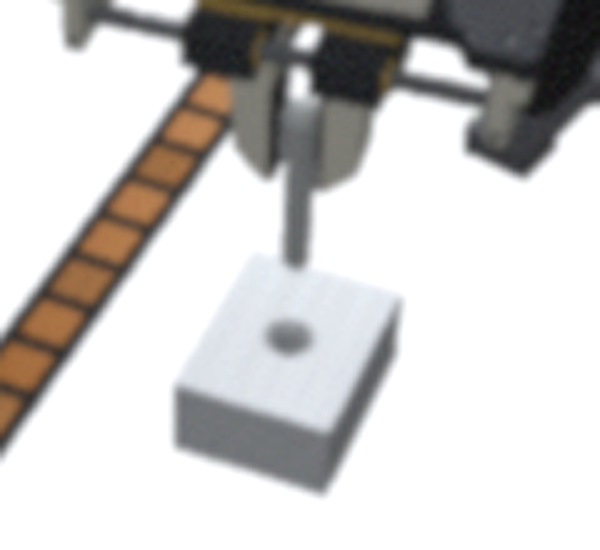

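>>> {"method": "step_arm", "body": {"series": [{"xyz": [-0.06,0.08,2.5],"angular": [0,0,0],"gripper": 255},{"xyz": [-0.06,0.08,4],"angular": [0,0,0],"gripper": 255},{"xyz": [-0.06,0.08,5],"angular": [0,0,0],"gripper": 255},{"xyz": [-0.06,0.08,6],"angular": [0,0,0],"gripper": 255},{"xyz": [-0.06,0.08,6.8],"angular": [0,0,0],"gripper": 255}]}}

```text
clock: 8.12
position: [0.5426, 0.0167, 0.1323]
tool_rot: [0.652, 0.758, 0.0, 0.0]
wrist_force: [0.1, 0.1, 0.4]
grip_width: 0.0175
grasp_force: 20.0
```

>>> {"method": "step_arm", "body": {"series": [{"xyz": [0,0,0.2],"angular": [0,0,0],"gripper": 255},{"xyz": [0,0,0.4],"angular": [0,0,0],"gripper": 255},{"xyz": [0,0,0.6],"angular": [0,0,0],"gripper": 255},{"xyz": [0,0,0.7],"angular": [0,0,0],"gripper": 255},{"xyz": [0,0,0.7],"angular": [0,0,0],"gripper": 255}]}}

```text
clock: 8.75
position: [0.5425, 0.0167, 0.1258]
tool_rot: [0.652, 0.758, 0.0, 0.0]
wrist_force: [0.1, -0.1, -0.5]
grip_width: 0.0176
grasp_force: 20.0
```

>>> {"method": "step_arm", "body": {"series": [{"xyz": [0,0,0],"angular": [0,0,0],"gripper": 120},{"xyz": [0,0,0],"angular": [0,0,0],"gripper": 120},{"xyz": [0,0,0],"angular": [0,0,0],"gripper": 120},{"xyz": [0,0,-2],"angular": [0,0,0],"gripper": 60},{"xyz": [0,0,-6],"angular": [0,0,0],"gripper": 0}]}}

```text
clock: 9.38
position: [0.5415, 0.0168, 0.185]
tool_rot: [0.652, 0.758, -0.001, -0.002]
wrist_force: [-0.2, -0.0, -0.4]
grip_width: 0.0626
grasp_force: 0.0
```

```bash
python3 - <<'E'
from h import *
s=camera("side")
mv([.517,-.2215,.245],tool(-.155))
print("P",proj(s,[[.5425,.0167,.088],[.5425,.0167,.097],[.5425,.0167,.04]]))
for q in ("pin","pin_head"): print(q,[(round(d["conf"],2),d["uv"],d["pixels"].sum()) for d in cut_out(s,q)])
E
```

```text
pos [0.5442 0.0166 0.1912] xyz cm [-23.1447  -6.2205  -5.3817] ang [0.0065 0.0006 0.3051] t 9.425 q [-0.1103  0.4748  1.6172  0.0001  1.0432 -0.2605] F [2.5683 0.2148 4.3482] w 0.06673125101728725
P [[308.1525 230.5844]
 [308.308  227.4023]
 [307.3528 246.9545]]
pin [(0.54, [304.9, 237.0], np.int64(128))]
pin_head [(0.58, [308.5, 238.1], np.int64(150)), (0.21, [148.3, 330.6], np.int64(1778))]
```

>>> {"method": "step_arm", "body": {"series": [{"xyz": [-2,-0.5,-4],"angular": [0,0,0.06],"gripper": 0},{"xyz": [-8,-2,-5.5],"angular": [0,0,0.15],"gripper": 0},{"xyz": [-14,-4,-5.5],"angular": [0,0,0.25],"gripper": 0},{"xyz": [-19,-5.2,-5.5],"angular": [0,0,0.305],"gripper": 0},{"xyz": [-23.1,-6.2,-5.5],"angular": [0,0,0.305],"gripper": 0}]}}

```text
clock: 10.15
position: [0.5148, -0.2229, 0.2395]
tool_rot: [0.76, 0.65, -0.0, -0.001]
wrist_force: [-0.4, 0.0, 0.0]
grip_width: 0.0919
grasp_force: 0.0
```

```bash
python3 - <<'E'
from h import *
s=camera("side");t=camera("top")
mv([.517,-.2215,.186],tool(-.155))
for p in (s,t): 
  print(proj(p,[[.517,-.2215,.139],[.517,-.2215,.15],[.5425,.0167,.088]]))
a=s["image"][120:270,280:430];b=t["image"][180:270,270:400]
b=cv2.resize(b,None,fx=3,fy=3,interpolation=2);a=cv2.resize(a,None,fx=2.6,fy=2.6,interpolation=2);b=cv2.copyMakeBorder(b,0,a.shape[0]-b.shape[0],0,0,0)
cv2.imwrite("pics/c6.png",cv2.convertScaleAbs(np.hstack([a,b]),alpha=1.8,beta=10))
E
```

```text
pos [ 0.5147 -0.2247  0.2393] xyz cm [0.3593 0.1825 5.3263] ang [-0.0014  0.0005 -0.0045] t 10.25 q [-0.5477  0.4549  1.5012 -0.0011  1.1866 -0.3878] F [0.2427 0.4267 0.4395] w 0.09197703222692875
[[364.245  155.871 ]
 [364.7777 151.8852]
 [308.1525 230.5844]]
[[382.8731 232.7037]
 [383.6856 232.6048]
 [293.019  222.9156]]
```

View pics/c6.png

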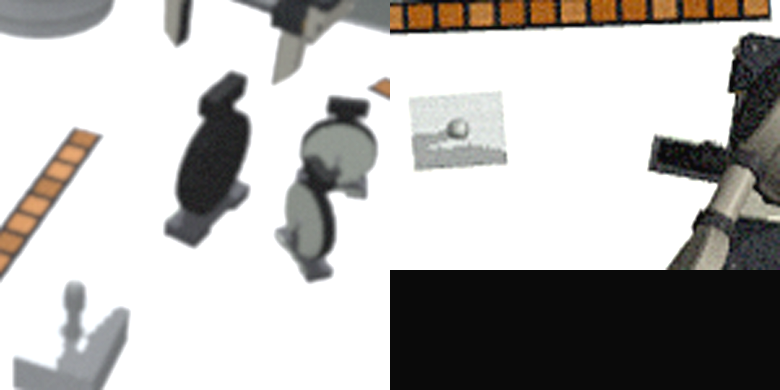

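>>> {"method": "step_arm", "body": {"series": [{"xyz": [0.3,0.1,1],"angular": [0,0,0],"gripper": 0},{"xyz": [0.3,0.1,3],"angular": [0,0,0],"gripper": 0},{"xyz": [0.3,0.1,5.3],"angular": [0,0,0],"gripper": 100},{"xyz": [0.3,0.1,5.3],"angular": [0,0,0],"gripper": 160},{"xyz": [0.3,0.1,5.3],"angular": [0,0,0],"gripper": 160}]}}

```text
clock: 10.88
position: [0.5175, -0.2172, 0.188]
tool_rot: [0.759, 0.651, 0.0, 0.0]
wrist_force: [0.1, 0.1, 0.2]
grip_width: 0.0663
grasp_force: 0.0
```

>>> {"method": "step_arm", "body": {"series": [{"xyz": [0,0,0],"angular": [0,0,0],"gripper": 180},{"xyz": [0,0,0],"angular": [0,0,0],"gripper": 200},{"xyz": [0,0,0],"angular": [0,0,0],"gripper": 220},{"xyz": [0,0,0],"angular": [0,0,0],"gripper": 255},{"xyz": [0,0,0],"angular": [0,0,0],"gripper": 255}], "newtons": 25}}

```text
clock: 11.5
position: [0.517, -0.2182, 0.1877]
tool_rot: [0.76, 0.65, 0.0, -0.0]
wrist_force: [0.2, -0.6, -0.0]
grip_width: 0.0196
grasp_force: 24.9
```

>>> {"method": "step_arm", "body": {"series": [{"xyz": [0,0,-3],"angular": [0,0,0],"gripper": 255},{"xyz": [0,0,-7],"angular": [0,0,0],"gripper": 255},{"xyz": [0,0,-11],"angular": [0,0,0],"gripper": 255},{"xyz": [2,0,-15],"angular": [0,0,-0.15],"gripper": 255},{"xyz": [6,0,-18],"angular": [0,0,-0.33],"gripper": 255}]}}

```text
clock: 12.12
position: [0.5262, -0.1593, 0.3686]
tool_rot: [0.641, 0.767, -0.0, 0.0]
wrist_force: [0.8, -0.2, -4.0]
grip_width: 0.0196
grasp_force: 25.0
```

```bash
python3 - <<'E'
from h import *
mv([.46,.02,.40],tool(1.0))
E
```

```text
pos [ 0.5262 -0.1593  0.3686] xyz cm [18.8189 -3.3428 -3.1419] ang [-0.0001  0.0002 -0.822 ] t 12.125 q [-0.4333  0.3428  1.3127 -0.0002  1.486  -0.6113] F [ 0.8339 -0.1887 -4.0093] w 0.01960007400602733
```

>>> {"method": "step_arm", "body": {"series": [{"xyz": [4,-0.7,-1],"angular": [0,0,-0.17],"gripper": 255},{"xyz": [8,-1.4,-2],"angular": [0,0,-0.34],"gripper": 255},{"xyz": [12,-2.1,-3],"angular": [0,0,-0.51],"gripper": 255},{"xyz": [15.5,-2.8,-3],"angular": [0,0,-0.68],"gripper": 255},{"xyz": [19,-3.3,-3],"angular": [0,0,-0.84],"gripper": 255}]}}

```text
clock: 12.75
position: [0.4599, 0.0236, 0.3972]
tool_rot: [0.272, 0.962, -0.0, -0.001]
wrist_force: [0.5, 0.3, -3.9]
grip_width: 0.0198
grasp_force: 25.0
```

```bash
python3 - <<'E'
from h import *
mv([.42,.22,.42],tool(1.95))
E
```

```text
pos [0.4599 0.0236 0.3972] xyz cm [13.6799 14.6506 -2.268 ] ang [ 0.0002 -0.0013 -0.9297] t 12.75 q [-0.1155  0.1568  1.4844  0.0002  1.5016 -1.1358] F [ 0.5088  0.2694 -3.8858] w 0.019815716902390715
```

>>> {"method": "step_arm", "body": {"series": [{"xyz": [3,3.5,-0.5],"angular": [0,0,-0.18],"gripper": 255},{"xyz": [6,6.5,-1],"angular": [0,0,-0.36],"gripper": 255},{"xyz": [9,9.5,-1.5],"angular": [0,0,-0.55],"gripper": 255},{"xyz": [11.5,12.5,-2],"angular": [0,0,-0.74],"gripper": 255},{"xyz": [13.7,14.6,-2.3],"angular": [0,0,-0.92],"gripper": 255}]}}

```text
clock: 13.38
position: [0.4208, 0.2202, 0.4202]
tool_rot: [-0.185, 0.983, 0.0, -0.001]
wrist_force: [0.5, -0.6, -3.0]
grip_width: 0.0195
grasp_force: 25.0
```

>>> {"method": "step_arm", "body": {"series": [{"xyz": [0,0,0],"angular": [0,0,0],"gripper": 255},{"xyz": [0,0,0],"angular": [0,0,0],"gripper": 255},{"xyz": [0,0,0],"angular": [0,0,0],"gripper": 255},{"xyz": [0,0,0],"angular": [0,0,0],"gripper": 255},{"xyz": [0,0,0],"angular": [0,0,0],"gripper": 255}]}}

```text
clock: 14.0
position: [0.4216, 0.2183, 0.4207]
tool_rot: [-0.181, 0.984, 0.0, 0.0]
wrist_force: [0.2, -0.7, -2.8]
grip_width: 0.0197
grasp_force: 25.0
```

>>> {"method": "step_arm", "body": {"series": [{"xyz": [0,0,0],"angular": [0,0,0],"gripper": 255},{"xyz": [0,0,0],"angular": [0,0,0],"gripper": 255},{"xyz": [0,0,0],"angular": [0,0,0],"gripper": 255},{"xyz": [0,0,0],"angular": [0,0,0],"gripper": 255},{"xyz": [0,0,0],"angular": [0,0,0],"gripper": 255}]}}

```text
clock: 14.62
position: [0.4214, 0.2188, 0.4207]
tool_rot: [-0.181, 0.983, 0.0, 0.0]
wrist_force: [0.2, -0.1, -2.9]
grip_width: 0.0199
grasp_force: 25.0
```

```bash
cat >> h.py <<'E'
DY=-.003; DZ=-.0017   # gauge offset in hand (gauge y, z) 
def gpose():
    o=env.get_obs();C=R.from_quat(o["tool_rot"]);M=C.as_matrix();G=np.c_[M[:,1],-M[:,0],-M[:,2]]  # gauge x=tool y, y=-tool x? checked below
    return o["position"]+G@np.array([0,DY,-.186+.0+(-.047+.047)-DZ*-1]),G
def rect(p,name,k=6):
    "dial plane rectified: gauge y right? drawn as seen from the dial side; 1 mm = k px; centre = dial centre"
    o,G=gpose(); c=o+G@np.array([.0105,0,.066]); v=G[:,1]; u=G[:,2]; h=.058
    q=[c-h*v+h*u,c+h*v+h*u,c+h*v-h*u,c-h*v-h*u]
    n=int(2*h*1000*k/2)*2; H=cv2.getPerspectiveTransform(proj(p,q).astype(np.float32),np.float32([[0,0],[n,0],[n,n],[0,n]]))
    im=cv2.warpPerspective(p["image"],H,(n,n),flags=cv2.INTER_CUBIC); cv2.imwrite(name,cv2.convertScaleAbs(im,alpha=1.5)); return im,H,n
def ang(p,uv):
    o,G=gpose(); c=o+G@np.array([.0105,0,.066]); a,d=ray(p,uv); x=a+d*(((c-a)@G[:,0])/(d@G[:,0]))-c
    return np.arctan2(x@G[:,1],-x@G[:,2]),np.linalg.norm(x)*1000
E
python3 - <<'E'
from h import *
mv([.42,.22,.42],tool(1.95))
s=camera("side"); cv2.imwrite("pics/s7.png",s["image"])
o,G=gpose();print(o,G,np.linalg.det(G)); print(proj(s,[o+G@np.array([.01,0,z]) for z in (0,.066,.139)]))
im,H,n=rect(s,"pics/r7.png",3)
for q in "gauge notch gauge_grip pointer mark pointer_tip mark_tip".split():
    print(q,[(round(d["conf"],2),np.round(d["uv"],1).tolist(),int(d["pixels"].sum()),np.round(ang(s,d["uv"]),3)) for d in cut_out(s,q)])
x,y=proj(s,[o+G@np.array([.01,0,.08])])[0].astype(int)
a=cv2.resize(s["image"][max(0,y-70):y+70,x-60:x+60],(300,350),interpolation=2)
r=cv2.copyMakeBorder(cv2.imread("pics/r7.png"),0,2,0,0,0);a=cv2.convertScaleAbs(a,alpha=1.5)
cv2.imwrite("pics/c7.png",np.hstack([a,cv2.resize(r,(350,350))])); print(x,y)
E
```

```text
pos [0.4214 0.2188 0.4207] xyz cm [0.0915 0.1633 0.07  ] ang [ 0.0001  0.     -0.015 ] t 14.625 q [ 0.3172  0.1772  1.3973  0.0001  1.5671 -1.6178] F [ 0.2189 -0.0864 -2.8764] w 0.0198527105297623
[0.4187 0.2178 0.233 ] [[-0.3563  0.9344 -0.0001]
 [ 0.9344  0.3563 -0.0001]
 [ 0.0001  0.0001  1.    ]] -0.9999999999999998
[[326.1312 271.4394]
 [328.8871 240.2344]
 [332.3656 200.9305]]
gauge [(0.6, [412.1, 175.5], 772, array([ -2.488, 157.352])), (0.59, [325.1, 242.1], 4213, array([0.929, 6.473])), (0.57, [402.2, 204.5], 776, array([ -2.274, 119.445]))]
notch [(0.9, [413.1, 178.1], 780, array([ -2.463, 155.517])), (0.76, [401.4, 206.6], 838, array([ -2.252, 116.79 ])), (0.73, [324.9, 239.8], 4213, array([1.684, 5.735]))]
gauge_grip [(0.97, [324.0, 242.0], 4284, array([1.048, 7.79 ])), (0.77, [413.2, 173.0], 775, array([ -2.499, 160.891])), (0.7, [397.6, 205.8], 751, array([ -2.286, 113.423])), (0.51, [325.8, 250.9], 123, array([ 0.143, 21.802])), (0.38, [284.9, 357.3], 3518, array([  0.198, 315.162]))]
pointer [(0.42, [324.4, 253.3], 136, array([ 0.179, 27.257]))]
mark []
pointer_tip [(0.73, [289.5, 258.7], 184, array([ 0.894, 72.067]))]
mark_tip [(0.53, [337.8, 261.2], 48, array([-0.369, 43.735]))]
329 233
```

View pics/c7.png

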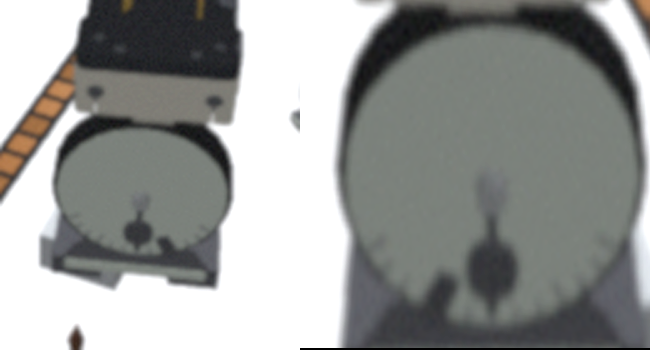

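```bash
sed -i 's/G=np.c_\[M\[:,1\],-M\[:,0\],-M\[:,2\]\].*/G=np.c_[M[:,1],M[:,0],-M[:,2]]/; s/^    return o\["position"\]+G@.*/    return o["position"]+G@np.array([0,DY,-.186+DZ]),G/' h.py
python3 - <<'E'
from h import *
s=camera("side"); o,G=gpose(); print(o,np.linalg.det(G))
im,H,n=rect(s,"pics/r8.png",5); g=cv2.cvtColor(im,cv2.COLOR_BGR2GRAY).astype(float); c=n/2
print(n,np.median(g))
# rim fit: dial white region
w=((g>np.median(g)*.8)&(np.hypot(*(np.mgrid[:n,:n]-c))<.058*5000)).astype(np.uint8)
k,l,st,ce=cv2.connectedComponentsWithStats(w); i=1+np.argmax(st[1:,4]); print("dial bbox",st[i])
d=((g<np.median(g)*.6)).astype(np.uint8)
k,l,st,ce=cv2.connectedComponentsWithStats(d)
for j in range(1,k):
    if st[j,4]>300: print(st[j],(ce[j]-c)/5)
cv2.imwrite("pics/r8.png",cv2.convertScaleAbs(im,alpha=1.6))
E
```

```text
[0.42424608 0.2199034  0.23299816] 1.0000000000000009
580 84.0
dial bbox [     1     45    579    495 197792]
[   52     8   484   228 25914] [  1.29177279 -43.55446477]
[ 255  371   76  143 6133] [ 0.47986304 31.75392141]
[   85   462   418   116 21241] [ 2.09707641 50.40385104]
```

View pics/r8.png

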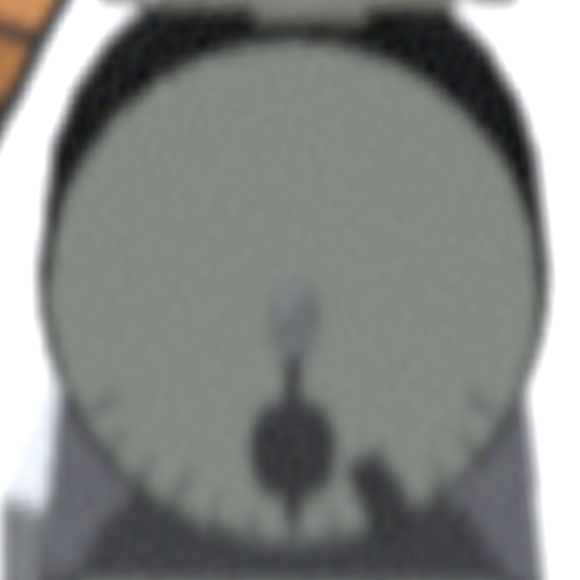

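>>> {"method": "step_arm", "body": {"series": [{"xyz": [0,0,0],"angular": [0,-0.14,0],"gripper": 255},{"xyz": [0,0,0],"angular": [0,-0.28,0],"gripper": 255},{"xyz": [0,0,0],"angular": [0,-0.41,0],"gripper": 255},{"xyz": [0,0,0],"angular": [0,-0.41,0],"gripper": 255},{"xyz": [0,0,0],"angular": [0,-0.41,0],"gripper": 255}]}}

```text
clock: 15.7
position: [0.4216, 0.2188, 0.4209]
tool_rot: [-0.177, 0.963, 0.037, 0.199]
wrist_force: [0.2, -0.5, -3.8]
grip_width: 0.02
grasp_force: 25.0
```

>>> {"method": "step_arm", "body": {"series": [{"xyz": [0,0,0],"angular": [0,0,0],"gripper": 255},{"xyz": [0,0,0],"angular": [0,0,0],"gripper": 255},{"xyz": [0,0,0],"angular": [0,0,0],"gripper": 255},{"xyz": [0,0,0],"angular": [0,0,0],"gripper": 255},{"xyz": [0,0,0],"angular": [0,0,0],"gripper": 255}]}}

```text
clock: 16.32
position: [0.4215, 0.2188, 0.4207]
tool_rot: [-0.177, 0.963, 0.037, 0.2]
wrist_force: [0.4, -0.7, -3.1]
grip_width: 0.02
grasp_force: 25.0
```

>>> {"method": "step_arm", "body": {"series": [{"xyz": [0,0,0],"angular": [0,0,0],"gripper": 255},{"xyz": [0,0,0],"angular": [0,0,0],"gripper": 255},{"xyz": [0,0,0],"angular": [0,0,0],"gripper": 255},{"xyz": [0,0,0],"angular": [0,0,0],"gripper": 255},{"xyz": [0,0,0],"angular": [0,0,0],"gripper": 255}]}}

```text
clock: 16.95
position: [0.4214, 0.2188, 0.4207]
tool_rot: [-0.177, 0.963, 0.037, 0.2]
wrist_force: [-0.3, 0.7, -2.9]
grip_width: 0.0199
grasp_force: 25.0
```

>>> {"method": "step_arm", "body": {"series": [{"xyz": [0,0,0],"angular": [0,0,0],"gripper": 255},{"xyz": [0,0,0],"angular": [0,0,0],"gripper": 255},{"xyz": [0,0,0],"angular": [0,0,0],"gripper": 255},{"xyz": [0,0,0],"angular": [0,0,0],"gripper": 255},{"xyz": [0,0,0],"angular": [0,0,0],"gripper": 255}]}}

```text
clock: 17.58
position: [0.4215, 0.2188, 0.4207]
tool_rot: [-0.177, 0.963, 0.037, 0.2]
wrist_force: [0.4, -0.9, -3.5]
grip_width: 0.0201
grasp_force: 25.0
```

```bash
sed -i 's/^DY=-.003/DY=-.002/' h.py; python3 - <<'E'
from h import *
ims=[camera("side") for _ in range(3)]
s=dict(ims[0]); s["image"]=np.mean([i["image"] for i in ims],0).astype(np.uint8)
o,G=gpose(); print(o,G,"lean",np.arctan2(np.hypot(*G[:2,2]),G[2,2])); ph=np.array([.5425,.0167,.088])
u=G[:,2]; T=ph+.009*u-G@np.array([0,0,.008])-o; P=env.get_obs()["position"]+T; print("TCP final",P)
mv(P+.03*u,R.from_quat(env.get_obs()["tool_rot"]))
im,H,n=rect(s,"pics/r9.png",5); im=cv2.convertScaleAbs(im,alpha=1.6); cv2.imwrite("pics/r9.png",im)
for q in "pointer mark pointer_tip mark_tip".split():
    print(q,[(round(d["conf"],2),np.round(d["uv"],1).tolist(),int(d["pixels"].sum()),np.round(ang(s,d["uv"]),3)) for d in cut_out(ims[-1],q)])
E
```

```text
[0.49307157 0.24610586 0.24933327] [[-3.56217732e-01 -8.56968134e-01 -3.72444016e-01]
 [ 9.34402977e-01 -3.26668765e-01 -1.42051381e-01]
 [ 6.76802752e-05 -3.98614018e-01  9.17118782e-01]] lean 0.41000511964389824
TCP final [ 0.47050588 -0.01075843  0.26026309]
pos [0.4214 0.2188 0.4207] xyz cm [  9.6891 -23.1976  10.2784] ang [0. 0. 0.] t 17.725 q [ 0.3043 -0.0149  1.6657  0.0271  1.0815 -1.6384] F [ 0.3503  1.4237 -3.7769] w 0.019881427476738395
pointer [(0.59, [295.1, 243.3], 157, array([ 0.626, 23.238])), (0.57, [274.4, 364.9], 249, array([  0.329, 350.507]))]
mark []
pointer_tip [(0.5, [319.5, 258.2], 457, array([ 1.118, 64.43 ])), (0.45, [289.7, 242.4], 154, array([ 0.279, 22.064]))]
mark_tip []
```

View pics/r9.png

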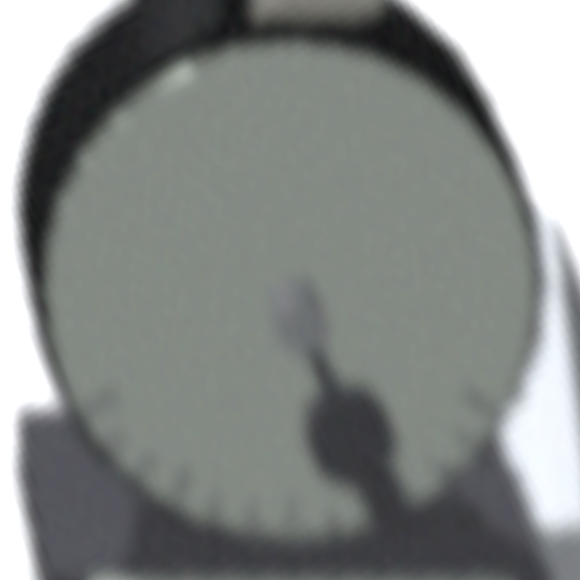

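```bash
python3 - <<'E'
from h import *
ims=[camera("side") for _ in range(3)]
s=dict(ims[0]); s["image"]=np.mean([i["image"] for i in ims],0).astype(np.uint8)
im,H,n=rect(s,"pics/x.png",5); g=cv2.cvtColor(im,cv2.COLOR_BGR2GRAY).astype(np.float32)
lean=.41
M=cv2.getRotationMatrix2D((n/2,n/2),-np.degrees(lean),1); r=cv2.warpAffine(g,M,(n,n),flags=cv2.INTER_CUBIC)
m=np.median(r[200:300,200:380])
for y in range(340,560,10):
    row=r[y-2:y+3].mean(0); w=np.clip(m*.85-row,0,None); w[:215]=0;w[365:]=0
    # half-level edges round the darkest column
    x=np.arange(n); j=np.argmin(np.where((x>230)&(x<350),row,999)); th=(row[j]+m)/2
    a=j
    while a>150 and row[a]<th:a-=1
    b=j
    while b<430 and row[b]<th:b+=1
    print(y,"cent",round((w*x).sum()/max(w.sum(),1),1),"edges",a,b,"mid",(a+b)/2,"min",round(float(row[j])))
print("centre",n/2)
# camera-azimuth parallax: shift per mm of plane offset, in rotated frame
o,G=gpose(); c=o+G@np.array([.0105,0,.066]); 
for t in (.003,):
    q=cv2.perspectiveTransform(proj(s,[c,c+t*G[:,0]]).astype(np.float32)[None],H)[0]; q=(M[:,:2]@q.T).T+M[:,2]; print("parallax 3mm",q[1]-q[0])
cv2.imwrite("pics/x.png",cv2.convertScaleAbs(cv2.resize(r[260:580,130:450],(640,640),interpolation=2),alpha=1.6))
E
```

```text
340 cent 290.7 edges 265 309 mid 287.0 min 69
350 cent 288.4 edges 272 303 mid 287.5 min 65
360 cent 288.0 edges 277 299 mid 288.0 min 55
370 cent 287.8 edges 278 298 mid 288.0 min 48
380 cent 287.9 edges 278 298 mid 288.0 min 46
390 cent 287.5 edges 276 299 mid 287.5 min 44
400 cent 286.7 edges 269 305 mid 287.0 min 41
410 cent 287.5 edges 256 319 mid 287.5 min 39
420 cent 287.8 edges 251 324 mid 287.5 min 37
430 cent 287.5 edges 247 328 mid 287.5 min 36
440 cent 286.9 edges 245 329 mid 287.0 min 35
450 cent 286.4 edges 244 329 mid 286.5 min 35
460 cent 286.4 edges 245 328 mid 286.5 min 35
470 cent 286.0 edges 247 325 mid 286.0 min 35
480 cent 286.5 edges 252 320 mid 286.0 min 35
490 cent 288.8 edges 262 316 mid 289.0 min 36
500 cent 291.4 edges 269 314 mid 291.5 min 35
510 cent 292.7 edges 272 314 mid 293.0 min 34
520 cent 295.9 edges 272 315 mid 293.5 min 34
530 cent 289.4 edges 269 318 mid 293.5 min 35
540 cent 288.9 edges 150 412 mid 281.0 min 35
550 cent 289.6 edges 169 413 mid 291.0 min 34
centre 290.0
parallax 3mm [-1.53323816 14.24195881]
```

View pics/x.png

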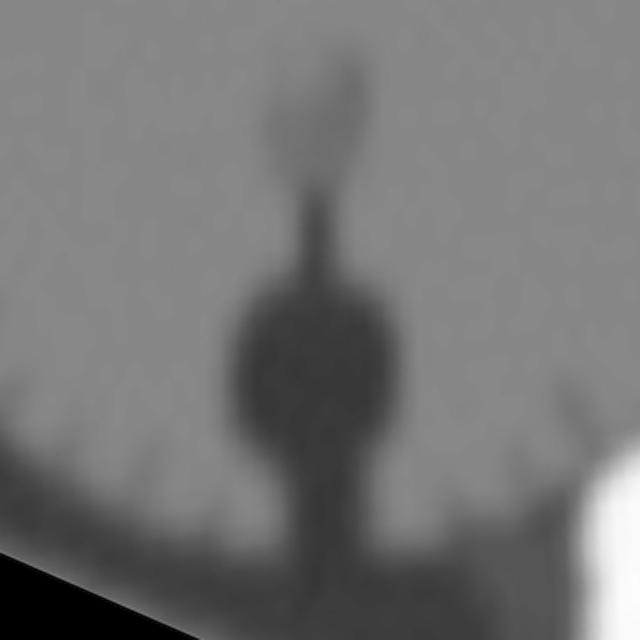

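>>> {"method": "step_arm", "body": {"series": [{"xyz": [1.9,-4.6,2],"angular": [0,-0.022,0],"gripper": 255},{"xyz": [3.8,-9.2,4],"angular": [0,-0.022,0],"gripper": 255},{"xyz": [5.7,-13.8,6],"angular": [0,-0.022,0],"gripper": 255},{"xyz": [7.6,-18.4,7],"angular": [0,-0.022,0],"gripper": 255},{"xyz": [9.4,-23.1,8],"angular": [0,-0.022,0],"gripper": 255}]}}

```text
clock: 18.7
position: [0.453, -0.0181, 0.3096]
tool_rot: [-0.177, 0.961, 0.038, 0.211]
wrist_force: [0.9, 0.4, -3.7]
grip_width: 0.0202
grasp_force: 25.0
```

>>> {"method": "step_arm", "body": {"series": [{"xyz": [0,0,0],"angular": [0,0,0],"gripper": 255},{"xyz": [0,0,0],"angular": [0,0,0],"gripper": 255},{"xyz": [0,0,0],"angular": [0,0,0],"gripper": 255},{"xyz": [0,0,0],"angular": [0,0,0],"gripper": 255},{"xyz": [0,0,0],"angular": [0,0,0],"gripper": 255}]}}

```text
clock: 19.32
position: [0.453, -0.0157, 0.3101]
tool_rot: [-0.178, 0.96, 0.039, 0.211]
wrist_force: [-0.6, 0.8, -3.4]
grip_width: 0.0199
grasp_force: 25.0
```

```bash
cat >> h.py <<'E'
def goal(ph,up=0,th=1.935,lean=.432):
    Rt=tool(th,lean);M=Rt.as_matrix();G=np.c_[M[:,1],M[:,0],-M[:,2]];u=G[:,2]
    P=np.array(ph)+(.009+up)*u-G@np.array([0,DY,-.178+DZ]); print("goal",P); mv(P,Rt)
E
python3 - <<'E'
from h import *
s=camera("side");t=camera("top")
ph=[.5425,.0167,.088]
goal(ph,.01); goal(ph,0)
o,G=gpose();pts=[ph,[.5425,.0167,.097]]+[o+G@np.array(v) for v in ([.018,0,.008],[.018,.02,.008],[.018,-.02,.008],[.018,.02,0],[.018,-.02,0],[.018,.05,0],[.018,-.05,0])]
P=proj(s,pts); print(P)
x0,y0=250,150
a=cv2.resize(s["image"][y0:y0+120,x0:x0+130],None,fx=5,fy=5,interpolation=2); a=cv2.convertScaleAbs(a,alpha=1.5)
for p in P: cv2.circle(a,tuple(int(v) for v in (p-[x0,y0])*5),3,(0,0,255),-1)
cv2.imwrite("pics/c10.png",a)
for q in ("pin","pin_head"): print(q,[(round(d["conf"],2),d["uv"],d["pixels"].sum()) for d in cut_out(s,q)])
E
```

```text
goal [ 0.46306642 -0.01358085  0.26760809]
pos [ 0.453 -0.016  0.31 ] xyz cm [ 0.8453 -0.1355  4.2799] ang [0.0002 0.0003 0.0009] t 19.425 q [-0.3655  0.035   1.9321  0.3716  0.8782 -2.4977] F [-0.0483  0.72   -3.5771] w 0.0196938918873121
goal [ 0.467  -0.0121  0.2585]
pos [ 0.453 -0.016  0.31 ] xyz cm [ 0.8456 -0.1357  5.2799] ang [0.0002 0.0003 0.0009] t 19.425 q [-0.3655  0.035   1.9321  0.3716  0.8782 -2.4977] F [-0.0483  0.72   -3.5771] w 0.0196938918873121
[[308.1525 230.5844]
 [308.308  227.4023]
 [317.5558 215.9197]
 [326.5312 219.888 ]
 [308.5071 211.9188]
 [324.6225 222.4676]
 [306.6768 214.561 ]
 [337.8937 228.3144]
 [293.0244 208.5455]]
pin [(0.51, [307.1, 237.6], np.int64(133))]
pin_head [(0.68, [306.8, 236.2], np.int64(152))]
```

View pics/c10.png

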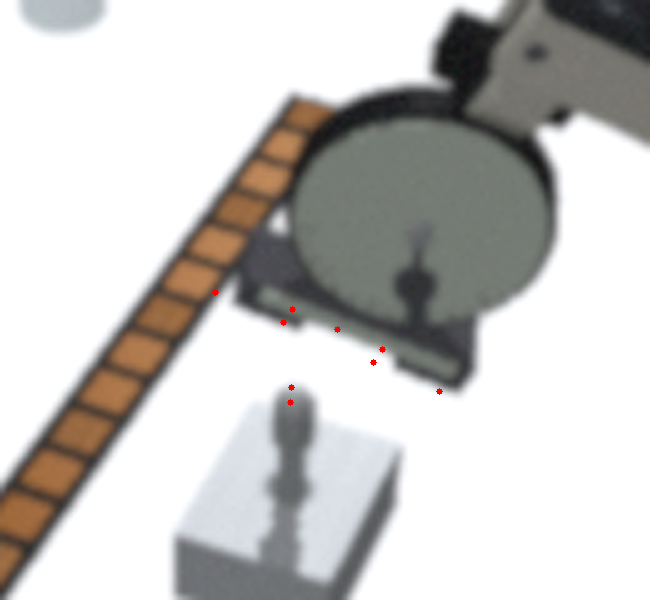

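```bash
python3 - <<'E'
from h import *
s=camera("side");g=cv2.cvtColor(s["image"],cv2.COLOR_BGR2GRAY).astype(np.float32)
o,G=gpose()
def prof(x,z,ys):
    P=proj(s,[o+G@np.array([x,y,z]) for y in ys]).astype(np.float32); return cv2.remap(g,P[None,:,0],P[None,:,1],1)[0].astype(int)
ys=np.arange(-.07,.0701,.004)
print((ys*1000).astype(int))
for z in (-.008,-.004,0,.004,.008,.012,.016): print("foot",z,prof(.018,z,ys))
for z in (.05,.066,.08): print("dial",z,prof(.0105,z,ys))
zs=np.arange(-.02,.13,.004);P=proj(s,[o+G@np.array([.0105,-.02,z]) for z in zs]).astype(np.float32);print((zs*1000).astype(int));print(cv2.remap(g,P[None,:,0],P[None,:,1],1)[0].astype(int))
print(env.get_obs()["position"],env.get_obs()["clock"])
E
```

```text
[-70 -66 -62 -57 -53 -49 -45 -41 -37 -33 -29 -25 -21 -17 -13  -9  -5  -1
   2   6  10  14  18  22  26  30  34  38  42  46  50  54  58  62  66  70]
foot -0.008 [ 54  63  58  56  47 102 167 172 171 172 172 171 172 171 172 172 172 172
 172 171 172 172 172 171 172 172 172 172 171 172 171 171 172 172 172 172]
foot -0.004 [ 71  87  83  82  60 100 166 161 155 161 160 159 164 163 167 171 173 172
 172 171 171 171 172 172 171 171 171 171 172 170 171 172 172 172 171 172]
foot 0 [ 75  91  92  92  69  95 159 110  88 101 100  99 112 108 137 168 171 171
 171 172 172 172 172 171 162 149 149 150 154 153 154 161 166 171 172 171]
foot 0.004 [ 72  92  93  93  73  86 133  58  42  56  56  53  57  60 109 154 163 159
 160 162 164 165 165 164 124  82  82  85  92  90  93 109 152 171 172 172]
foot 0.008 [ 65  78  83  87  69  79  97  42  43  70  76  75  73  73  88 109 113 111
 117 117 119 125 126 127  83  61  58  61  60  54  49  77 153 172 172 172]
foot 0.012 [ 52  58  57  62  52  64  67  42  46  75  80  72  73  75  76  78  78  80
  80  80  82  84  84  84  78  77  75  77  76  73  54  78 157 172 172 172]
foot 0.
[... 279 characters left out ...]
 79 102 159 171 171 171 171]
dial 0.066 [149  63  70  70  66  35  47  78  80  80  80  79  79  80  80  80  80  79
  76  70  75  79  80  79  80  79  79  80  80  80  78 107 165 172 172 171]
dial 0.08 [156  77  60  71  65  27  31  66  80  79  79  80  80  79  80  80  79  79
  80  80  80  80  80  80  80  80  79  79  80  79  75 140 171 171 172 170]
[-20 -16 -12  -8  -4   0   4   8  12  16  20  23  28  32  36  39  44  48
  52  55  60  64  67  72  76  80  84  88  92  96  99 104 108 112 116 120
 124 128]
[172 172 170 142  74  64  76  61  40  37  40  64  76  79  80  80  80  79
  79  80  80  80  80  80  80  79  79  80  80  80  79  79  63  34  31  33
  61  90]
[ 0.45298175 -0.01629162  0.30987322] 19.575
```

>>> {"method": "step_arm", "body": {"series": [{"xyz": [0.15,-0.1,1.2],"angular": [0,0,0],"gripper": 255},{"xyz": [0.3,-0.14,2.4],"angular": [0,0,0],"gripper": 255},{"xyz": [0.3,-0.14,3.4],"angular": [0,0,0],"gripper": 255},{"xyz": [0.3,-0.14,4.3],"angular": [0,0,0],"gripper": 255},{"xyz": [0.3,-0.14,4.3],"angular": [0,0,0],"gripper": 255}]}}

```text
clock: 20.2
position: [0.4677, -0.012, 0.2687]
tool_rot: [-0.177, 0.961, 0.039, 0.21]
wrist_force: [0.4, -0.6, -2.4]
grip_width: 0.0196
grasp_force: 25.0
```

```bash
sed -i 's/^DY=-.002/DY=.0035/' h.py; cat > chk.py <<'E'
from h import *
ims=[camera("side") for _ in range(3)]
s=dict(ims[0]); s["image"]=np.mean([i["image"] for i in ims],0).astype(np.uint8)
g=cv2.cvtColor(s["image"],cv2.COLOR_BGR2GRAY).astype(np.float32)
o,G=gpose(); goal([.5425,.0167,.088],0)
def prof(x,z,ys):
    P=proj(s,[o+G@np.array([x,y,z]) for y in ys]).astype(np.float32); return cv2.remap(g,P[None,:,0],P[None,:,1],1)[0].astype(int)
ys=np.arange(-60,61,3)/1000
print((ys*1000).astype(int))
for z in (-.004,0,.004,.008,.012): print("foot",z,prof(.018,z,ys))
for z in (-.012,-.008,-.004,0,.004): print("pin",z,prof(0,z,ys))
print("dial",prof(.0105,.066,ys))
# pointer/mark, world vertical made vertical
im,H,n=rect(s,"pics/x.png",5); r=cv2.cvtColor(im,cv2.COLOR_BGR2GRAY).astype(np.float32)
lean=np.arctan2(np.hypot(*G[:2,2]),G[2,2]); M=cv2.getRotationMatrix2D((n/2,n/2),-np.degrees(lean),1); r=cv2.warpAffine(r,M,(n,n),flags=cv2.INTER_CUBIC)
m=np.median(r[200:300,200:380])
for y in range(350,550,12):
    row=r[y-2:y+3].mean(0); x=np.arange(n); j=np.argmin(np.where((x>240)&(x<345),row,999)); th=(row[j]+m)/2; a=b=j
    while a>150 and row[a]<th:a-=1
    while b<430 and row[b]<th:b+=1
    print(y,a,b,(a+b)/2,end=" | ")
print("lean",lean,env.get_obs()["wrist_force"])
E
python3 chk.py
```

```text
goal [ 0.47164578 -0.01031032  0.26082957]
pos [ 0.4679 -0.0123  0.2698] xyz cm [-0.0056  0.0522  0.9898] ang [-0.0002  0.0004  0.0001] t 20.35 q [-0.3412  0.1119  1.9719  0.4045  0.7616 -2.5295] F [-0.3704  0.7987 -4.0583] w 0.01970531537279347
[-60 -57 -54 -51 -48 -45 -42 -39 -36 -33 -30 -27 -24 -21 -18 -15 -12  -9
  -6  -3   0   3   6   9  12  15  18  21  24  27  30  33  36  39  42  45
  48  51  54  57  60]
foot -0.004 [ 72 136 170 171 161 148 149 152 150 154 154 157 156 150 149 152 132  86
  70  70  66  64  81 122 148 151 152 151 149 149 151 149 149 147 137 107
 134 165 172 172 173]
foot 0 [ 73 139 170 160 116  83  84  88  87  93  94  96  99 105 135 150 113  80
  78  75  68  71 105 142 152 153 151 140 125 124 126 125 125 126 114 101
 136 157 170 172 173]
foot 0.004 [ 70 136 166 140  77  42  43  57  60  63  62  61  62  78 121 129  94  81
  81  77  73  88 130 147 148 148 140 105  74  68  71  68  74  73  65  67
  91 129 165 172 173]
foot 0.008 [ 68 135 158 117  55  38  49  75  82  78  77  75  77  80  91  91  82  80
  80  79  78  89 108 112 111 113 108  81  68  65  65  64  65  62  59
[... 958 characters left out ...]
2  53  51  48  42  39  37  38  38  38  39
  40  44  45  46  44  45  44  43  42  41  41  42  43  43  44  43  45  45
  45  42  60 120 166]
dial [ 69  42  23  45  72  79  80  80  81  80  80  80  80  80  80  80  80  80
  79  77  74  72  79  80  80  80  80  80  79  80  80  80  80  80  80  78
  95 149 171 173 173]
350 269 298 283.5 | 362 271 295 283.0 | 374 271 295 283.0 | 386 270 297 283.5 | 398 263 303 283.0 | 410 252 313 282.5 | 422 246 319 282.5 | 434 243 322 282.5 | 446 241 323 282.0 | 458 243 322 282.5 | 470 246 318 282.0 | 482 256 314 285.0 | 494 267 312 289.5 | 506 271 312 291.5 | 518 271 313 292.0 | 530 267 317 292.0 | 542 152 400 276.0 | lean 0.43244967677148277 [-0.3704  0.7987 -4.0583]
```

```bash
sed -i 's/^DY=.0035/DY=.002/' h.py; python3 -c "
from h import *
goal([.5425,.0167,.088],.008,lean=.467)"
```

```text
goal [ 0.4614211  -0.01420807  0.26453836]
pos [ 0.4679 -0.0123  0.2698] xyz cm [0.8325 0.0522 0.1945] ang [-0.0002 -0.0346  0.0001] t 20.35 q [-0.3412  0.1119  1.9719  0.4045  0.7616 -2.5295] F [-0.3704  0.7987 -4.0583] w 0.01970531537279347
```

>>> {"method": "step_arm", "body": {"series": [{"xyz": [0.2,0.02,0],"angular": [0,-0.01,0],"gripper": 255},{"xyz": [0.5,0.05,0.1],"angular": [0,-0.02,0],"gripper": 255},{"xyz": [0.83,0.05,0.2],"angular": [0,-0.035,0],"gripper": 255},{"xyz": [0.83,0.05,0.2],"angular": [0,-0.035,0],"gripper": 255},{"xyz": [0.83,0.05,0.2],"angular": [0,-0.035,0],"gripper": 255}], "newtons": 40}}

```text
clock: 20.98
position: [0.4614, -0.0143, 0.2643]
tool_rot: [-0.176, 0.957, 0.042, 0.228]
wrist_force: [0.2, -0.3, -2.7]
grip_width: 0.02
grasp_force: 40.0
```

>>> {"method": "step_arm", "body": {"series": [{"xyz": [0,0,0.1],"angular": [0,0,0],"gripper": 255},{"xyz": [0,0,0.2],"angular": [0,0,0],"gripper": 255},{"xyz": [0,0,0.3],"angular": [0,0,0],"gripper": 255},{"xyz": [0,0,0.4],"angular": [0,0,0],"gripper": 255},{"xyz": [0,0,0.4],"angular": [0,0,0],"gripper": 255}]}}

```text
clock: 21.6
position: [0.463, -0.0135, 0.2606]
tool_rot: [-0.176, 0.957, 0.042, 0.227]
wrist_force: [0.3, 1.2, -4.0]
grip_width: 0.0199
grasp_force: 40.0
```

>>> {"method": "step_arm", "body": {"series": [{"xyz": [0,0,0],"angular": [0,0,0],"gripper": 255},{"xyz": [0,0,0],"angular": [0,0,0],"gripper": 255},{"xyz": [0,0,0],"angular": [0,0,0],"gripper": 255},{"xyz": [0,0,0],"angular": [0,0,0],"gripper": 255},{"xyz": [0,0,0],"angular": [0,0,0],"gripper": 255}]}}

```text
clock: 22.22
position: [0.463, -0.0135, 0.2607]
tool_rot: [-0.176, 0.957, 0.042, 0.228]
wrist_force: [-1.1, 0.6, -4.4]
grip_width: 0.0199
grasp_force: 40.0
```

>>> {"method": "step_arm", "body": {"series": [{"xyz": [0,0,0],"angular": [0,0,0],"gripper": 255},{"xyz": [0,0,0],"angular": [0,0,0],"gripper": 255},{"xyz": [0,0,0],"angular": [0,0,0],"gripper": 255},{"xyz": [0,0,0],"angular": [0,0,0],"gripper": 255},{"xyz": [0,0,0],"angular": [0,0,0],"gripper": 255}]}}

```text
clock: 22.85
position: [0.463, -0.0135, 0.2607]
tool_rot: [-0.176, 0.957, 0.042, 0.228]
wrist_force: [0.8, 0.6, -3.4]
grip_width: 0.0197
grasp_force: 40.0
```

```bash
python3 chk.py
```

```text
goal [ 0.47037293 -0.01079554  0.26020154]
pos [ 0.463  -0.0135  0.2607] xyz cm [-0.6792 -0.0077  0.3979] ang [0.0001 0.0351 0.    ] t 23.0 q [-0.3637  0.1085  2.0185  0.4763  0.7123 -2.6152] F [-0.2056  0.0481 -3.52  ] w 0.019735468378396404
[-60 -57 -54 -51 -48 -45 -42 -39 -36 -33 -30 -27 -24 -21 -18 -15 -12  -9
  -6  -3   0   3   6   9  12  15  18  21  24  27  30  33  36  39  42  45
  48  51  54  57  60]
foot -0.004 [ 84 149 171 174 169 160 162 160 160 159 160 166 162 154 147 150 145 117
  79  67  66  65  66  94 136 151 152 151 150 150 151 150 149 149 138 100
  82 131 167 173 173]
foot 0 [ 83 148 171 170 146 103 105 104 102 102 107 117 115 110 120 144 133  91
  68  68  66  63  73 113 144 151 152 147 139 134 139 135 134 134 119  90
 103 149 167 172 173]
foot 0.004 [ 88 151 171 157 101  44  47  54  59  61  56  64  61  68 105 136 111  79
  73  71  67  67  89 127 144 149 144 125  91  83  87  85  80  80  70  62
  87 121 156 171 173]
foot 0.008 [ 89 151 169 133  69  37  42  66  78  75  72  73  74  77  93 103  86  80
  78  77  75  76  90 109 116 120 114  91  68  63  60  61  60  61  58  5
[... 953 characters left out ...]
 51  51  51  51  45  40  38  38  38  39  39
  40  42  43  46  47  45  45  43  44  46  46  45  44  45  46  48  48  48
  47  44  44  81 143]
dial [ 63  84  62  39  68  79  80  80  80  80  80  80  80  80  80  80  80  80
  80  78  74  71  75  79  80  80  80  81  80  80  80  80  80  81  80  79
  85 131 167 173 173]
350 272 304 288.0 | 362 275 303 289.0 | 374 275 302 288.5 | 386 274 304 289.0 | 398 266 311 288.5 | 410 258 322 290.0 | 422 253 327 290.0 | 434 249 329 289.0 | 446 248 329 288.5 | 458 249 327 288.0 | 470 253 322 287.5 | 482 259 316 287.5 | 494 266 312 289.0 | 506 269 311 290.0 | 518 269 313 291.0 | 530 263 317 290.0 | 542 167 395 281.0 | lean 0.467081650255017 [-0.2056  0.0481 -3.52  ]
```

>>> {"method": "step_arm", "body": {"series": [{"xyz": [0,0,0.08],"angular": [0,0,0],"gripper": 255},{"xyz": [0,0,0.16],"angular": [0,0,0],"gripper": 255},{"xyz": [0,0,0.24],"angular": [0,0,0],"gripper": 255},{"xyz": [0,0,0.3],"angular": [0,0,0],"gripper": 255},{"xyz": [0,0,0.3],"angular": [0,0,0],"gripper": 255}]}}

```text
clock: 23.62
position: [0.4643, -0.0131, 0.2579]
tool_rot: [-0.176, 0.957, 0.042, 0.228]
wrist_force: [-0.2, 0.4, -3.7]
grip_width: 0.0196
grasp_force: 40.0
```

>>> {"method": "step_arm", "body": {"series": [{"xyz": [0,0,0.03],"angular": [0,0,0],"gripper": 255},{"xyz": [0,0,0.06],"angular": [0,0,0],"gripper": 255},{"xyz": [0,0,0.08],"angular": [0,0,0],"gripper": 255},{"xyz": [0,0,0.08],"angular": [0,0,0],"gripper": 255},{"xyz": [0,0,0.08],"angular": [0,0,0],"gripper": 255}]}}

```text
clock: 24.25
position: [0.4647, -0.0129, 0.2574]
tool_rot: [-0.176, 0.957, 0.042, 0.228]
wrist_force: [-0.6, 0.5, -2.7]
grip_width: 0.0198
grasp_force: 40.0
```

>>> {"method": "step_arm", "body": {"series": [{"xyz": [0,0,0.02],"angular": [0,0,0],"gripper": 255},{"xyz": [0,0,0.04],"angular": [0,0,0],"gripper": 255},{"xyz": [0,0,0.06],"angular": [0,0,0],"gripper": 255},{"xyz": [0,0,0.06],"angular": [0,0,0],"gripper": 255},{"xyz": [0,0,0.06],"angular": [0,0,0],"gripper": 255}]}}

```text
clock: 24.88
position: [0.4651, -0.0129, 0.257]
tool_rot: [-0.176, 0.957, 0.042, 0.228]
wrist_force: [0.0, -0.4, 0.1]
grip_width: 0.0192
grasp_force: 40.0
```

>>> {"method": "step_arm", "body": {"series": [{"xyz": [0,0,0.02],"angular": [0,0,0],"gripper": 255},{"xyz": [0,0,0.04],"angular": [0,0,0],"gripper": 255},{"xyz": [0,0,0.06],"angular": [0,0,0],"gripper": 255},{"xyz": [0,0,0.06],"angular": [0,0,0],"gripper": 255},{"xyz": [0,0,0.06],"angular": [0,0,0],"gripper": 255}]}}

```text
clock: 25.5
position: [0.4654, -0.0128, 0.2566]
tool_rot: [-0.176, 0.957, 0.042, 0.228]
wrist_force: [-1.1, -0.7, 5.1]
grip_width: 0.0193
grasp_force: 40.0
```

>>> {"method": "step_arm", "body": {"series": [{"xyz": [0,0,-0.03],"angular": [0,0,0],"gripper": 255},{"xyz": [0,0,-0.05],"angular": [0,0,0],"gripper": 255},{"xyz": [0,0,-0.05],"angular": [0,0,0],"gripper": 255},{"xyz": [0,0,-0.05],"angular": [0,0,0],"gripper": 255},{"xyz": [0,0,-0.05],"angular": [0,0,0],"gripper": 255}]}}

```text
clock: 26.12
position: [0.4649, -0.0128, 0.2567]
tool_rot: [-0.176, 0.957, 0.042, 0.228]
wrist_force: [-0.3, -0.5, 3.7]
grip_width: 0.0197
grasp_force: 40.0
```

>>> {"method": "step_arm", "body": {"series": [{"xyz": [0,0,0],"angular": [0,0,0],"gripper": 255},{"xyz": [0,0,0],"angular": [0,0,0],"gripper": 255},{"xyz": [0,0,0],"angular": [0,0,0],"gripper": 255},{"xyz": [0,0,0],"angular": [0,0,0],"gripper": 255},{"xyz": [0,0,0],"angular": [0,0,0],"gripper": 255}]}}

```text
clock: 26.75
position: [0.4649, -0.0128, 0.2567]
tool_rot: [-0.176, 0.957, 0.042, 0.228]
wrist_force: [0.1, 0.4, 4.6]
grip_width: 0.0199
grasp_force: 40.0
```

>>> {"method": "step_arm", "body": {"series": [{"xyz": [0,0,0],"angular": [0,0,0],"gripper": 255},{"xyz": [0,0,0],"angular": [0,0,0],"gripper": 255},{"xyz": [0,0,0],"angular": [0,0,0],"gripper": 255},{"xyz": [0,0,0],"angular": [0,0,0],"gripper": 255},{"xyz": [0,0,0],"angular": [0,0,0],"gripper": 255}]}}

```text
clock: 27.38
position: [0.4649, -0.0128, 0.2567]
tool_rot: [-0.176, 0.957, 0.042, 0.228]
wrist_force: [0.1, 0.1, 5.1]
grip_width: 0.02
grasp_force: 40.0
```

```bash
python3 chk.py; python3 - <<'E'
from h import *
F=[]
for _ in range(8): camera("side"); F.append(env.get_obs()["wrist_force"])
print(np.mean(F,0))
E
```

```text
goal [ 0.47037293 -0.01079554  0.26020154]
pos [ 0.4649 -0.0128  0.2567] xyz cm [-0.6798 -0.0062 -0.0521] ang [ 0.0001  0.0351 -0.0001] t 27.525 q [-0.36    0.1177  2.021   0.4813  0.7004 -2.6191] F [ 0.8756 -0.8785  3.9558] w 0.019871524133074404
[-60 -57 -54 -51 -48 -45 -42 -39 -36 -33 -30 -27 -24 -21 -18 -15 -12  -9
  -6  -3   0   3   6   9  12  15  18  21  24  27  30  33  36  39  42  45
  48  51  54  57  60]
foot -0.004 [ 87 152 172 171 166 161 159 165 165 166 165 164 165 158 151 151 149 134
  94  70  67  66  69  99 138 150 152 150 149 150 150 151 149 148 142 108
  71  88 142 169 173]
foot 0 [ 84 148 171 161 126 105 102 113 119 118 114 112 120 125 138 149 140 105
  72  66  66  64  70 107 141 151 152 142 130 131 132 135 130 130 125  90
  73 119 165 173 174]
foot 0.004 [ 83 148 169 140  79  46  46  60  62  63  63  59  67  82 121 136 115  81
  69  69  67  66  80 121 143 147 141 107  77  78  80  79  78  76  77  57
  70 128 167 173 173]
foot 0.008 [ 87 149 165 113  53  37  49  69  76  76  76  74  72  78  97  99  86  78
  76  75  75  75  89 112 118 117 104  76  63  61  61  61  63  61  
[... 998 characters left out ...]
 41
  41  41  43  43  44  43  44  43  43  44  43  44  43  45  46  45  47  45
  45  42  58 118 165]
dial [ 57  67  49  42  71  80  80  80  81  80  80  81  81  80  80  80  80  80
  79  78  74  71  76  80  80  80  80  81  80  80  80  81  80  80  80  79
  98 151 172 173 173]
350 272 299 285.5 | 362 274 298 286.0 | 374 273 299 286.0 | 386 269 301 285.0 | 398 261 308 284.5 | 410 251 319 285.0 | 422 246 324 285.0 | 434 245 327 286.0 | 446 245 326 285.5 | 458 247 322 284.5 | 470 252 317 284.5 | 482 260 311 285.5 | 494 264 307 285.5 | 506 265 306 285.5 | 518 263 306 284.5 | 530 253 311 282.0 | 542 169 389 279.0 | lean 0.46707574352999737 [ 0.8756 -0.8785  3.9558]
[-0.39308033 -0.10623391  4.71987489]
```

>>> {"method": "step_arm", "body": {"series": [{"xyz": [0,0,-0.02],"angular": [0,0,0],"gripper": 255},{"xyz": [0,0,-0.04],"angular": [0,0,0],"gripper": 255},{"xyz": [0,0,-0.04],"angular": [0,0,0],"gripper": 255},{"xyz": [0,0,-0.04],"angular": [0,0,0],"gripper": 255},{"xyz": [0,0,-0.04],"angular": [0,0,0],"gripper": 255}]}}

```text
clock: 28.55
position: [0.4646, -0.0129, 0.2569]
tool_rot: [-0.176, 0.957, 0.042, 0.227]
wrist_force: [-1.1, 0.2, 2.7]
grip_width: 0.0196
grasp_force: 40.0
```

```bash
python3 - <<'E'
from h import *
F=[]
for _ in range(6): camera("side"); F.append(env.get_obs()["wrist_force"])
print(np.mean(F,0),env.get_obs()["position"])
E
```

```text
[-0.21847837 -0.19155024  2.18811956] [ 0.46466748 -0.01285894  0.25693995]
```

>>> {"method": "step_arm", "body": {"series": [{"xyz": [0,0,-0.02],"angular": [0,0,0],"gripper": 255},{"xyz": [0,0,-0.04],"angular": [0,0,0],"gripper": 255},{"xyz": [0,0,-0.04],"angular": [0,0,0],"gripper": 255},{"xyz": [0,0,-0.04],"angular": [0,0,0],"gripper": 255},{"xyz": [0,0,-0.04],"angular": [0,0,0],"gripper": 255}]}}

```text
clock: 29.48
position: [0.4644, -0.0129, 0.2572]
tool_rot: [-0.176, 0.957, 0.042, 0.227]
wrist_force: [0.8, 0.5, -0.8]
grip_width: 0.0193
grasp_force: 40.0
```

>>> {"method": "step_arm", "body": {"series": [{"xyz": [0,0,0],"angular": [0,0,0],"gripper": 255},{"xyz": [0,0,0],"angular": [0,0,0],"gripper": 255},{"xyz": [0,0,0],"angular": [0,0,0],"gripper": 255},{"xyz": [0,0,0],"angular": [0,0,0],"gripper": 255},{"xyz": [0,0,0],"angular": [0,0,0],"gripper": 255}]}}

```text
clock: 30.1
position: [0.4645, -0.0129, 0.2573]
tool_rot: [-0.176, 0.957, 0.042, 0.227]
wrist_force: [0.2, -0.1, -2.1]
grip_width: 0.0198
grasp_force: 40.0
```

>>> {"method": "step_arm", "body": {"series": [{"xyz": [0,0,0],"angular": [0,0,0],"gripper": 255},{"xyz": [0,0,0],"angular": [0,0,0],"gripper": 255},{"xyz": [0,0,0],"angular": [0,0,0],"gripper": 255},{"xyz": [0,0,0],"angular": [0,0,0],"gripper": 255},{"xyz": [0,0,0],"angular": [0,0,0],"gripper": 255}]}}

```text
clock: 30.72
position: [0.4645, -0.0129, 0.2573]
tool_rot: [-0.176, 0.957, 0.042, 0.228]
wrist_force: [0.3, -0.6, -1.2]
grip_width: 0.02
grasp_force: 40.0
```

```bash
python3 chk.py | grep -v -e pin -e foot; python3 - <<'E'
from h import *
F=[]
for _ in range(8): camera("side"); F.append(env.get_obs()["wrist_force"])
print(np.mean(F,0))
t=camera("top");s=camera("side")
for p in (s,t):
    for q in ("pen","brush","tape","flask"): print(q,[(round(d["conf"],2),d["uv"]) for d in cut_out(p,q)[:1]])
E
```

```text
goal [ 0.47037293 -0.01079554  0.26020154]
pos [ 0.4645 -0.013   0.2574] xyz cm [-0.6828 -0.0063  0.0269] ang [ 0.0001  0.035  -0.0001] t 30.875 q [-0.3607  0.1161  2.0207  0.4804  0.7025 -2.6184] F [ 1.3925  0.8274 -2.0909] w 0.01963279949295611
[-60 -57 -54 -51 -48 -45 -42 -39 -36 -33 -30 -27 -24 -21 -18 -15 -12  -9
  -6  -3   0   3   6   9  12  15  18  21  24  27  30  33  36  39  42  45
  48  51  54  57  60]
 104  74  67  66  68  95 136 150 152 150 150 149 150 150 149 149 141 106
  69  96 147 171 173]
  78  68  67  65  68 101 140 151 151 144 131 127 132 135 135 134 123  91
  74 125 164 173 174]
  70  70  67  65  75 111 137 148 142 119  83  76  78  85  82  83  75  59
  71 121 159 172 173]
  77  77  74  75  84 102 110 119 112  88  66  63  61  62  60  61  58  48
  53 107 158 172 174]
  77  76  76  78  79  81  81  82  83  79  77  78  76  76  77  76  74  56
  54 113 161 172 173]
 129  97  73  70  68  66  69  98 131 145 147 135 102  79  80  85  88  86
  83  72  56  87 135]
  96  81  77  77  74  73  79  99 112 119 120 102  72  62  61  62  58  61
  58  54  45  68 125]
  79  78  77  77  76
[... 361 characters left out ...]
76  80  81  81  81  80  80  80  80  80  81  80  80  78
  87 137 168 173 173]
350 273 304 288.5 | 362 275 302 288.5 | 374 275 301 288.0 | 386 273 303 288.0 | 398 265 313 289.0 | 410 255 322 288.5 | 422 250 326 288.0 | 434 249 327 288.0 | 446 247 327 287.0 | 458 248 325 286.5 | 470 251 321 286.0 | 482 259 315 287.0 | 494 265 311 288.0 | 506 268 310 289.0 | 518 267 311 289.0 | 530 261 318 289.5 | 542 160 393 276.5 | lean 0.4670268853188211 [ 1.3925  0.8274 -2.0909]
[ 0.15084819  0.13236462 -1.38914421]
pen [(0.78, [274.5, 364.2])]
brush [(0.52, [300.6, 310.0])]
tape [(0.8, [187.9, 243.4])]
flask [(0.57, [149.4, 326.8])]
pen []
brush []
tape [(0.82, [250.2, 132.4])]
flask [(0.8, [178.0, 170.8])]
```

>>> {"method": "step_arm", "body": {"series": [{"xyz": [0,0,0.01],"angular": [0,0,0],"gripper": 255},{"xyz": [0,0,0.02],"angular": [0,0,0],"gripper": 255},{"xyz": [0,0,0.02],"angular": [0,0,0],"gripper": 255},{"xyz": [0,0,0.02],"angular": [0,0,0],"gripper": 255},{"xyz": [0,0,0.02],"angular": [0,0,0],"gripper": 255}]}}

```text
clock: 32.4
position: [0.4647, -0.0129, 0.2573]
tool_rot: [-0.176, 0.957, 0.042, 0.228]
wrist_force: [0.5, -0.7, -0.8]
grip_width: 0.0198
grasp_force: 40.0
```

>>> {"method": "step_arm", "body": {"series": [{"xyz": [0,0,0],"angular": [0,0,0],"gripper": 255},{"xyz": [0,0,0],"angular": [0,0,0],"gripper": 255},{"xyz": [0,0,0],"angular": [0,0,0],"gripper": 255},{"xyz": [0,0,0],"angular": [0,0,0],"gripper": 255},{"xyz": [0,0,0],"angular": [0,0,0],"gripper": 255}]}}

```text
clock: 33.02
position: [0.4647, -0.0129, 0.2572]
tool_rot: [-0.176, 0.957, 0.042, 0.228]
wrist_force: [-0.6, -0.2, -0.8]
grip_width: 0.0194
grasp_force: 40.0
```

>>> {"method": "step_arm", "body": {"series": [{"xyz": [0,0,0],"angular": [0,0,0],"gripper": 255},{"xyz": [0,0,0],"angular": [0,0,0],"gripper": 255},{"xyz": [0,0,0],"angular": [0,0,0],"gripper": 255},{"xyz": [0,0,0],"angular": [0,0,0],"gripper": 255},{"xyz": [0,0,0],"angular": [0,0,0],"gripper": 255}]}}

```text
clock: 33.65
position: [0.4647, -0.0129, 0.2572]
tool_rot: [-0.176, 0.957, 0.042, 0.228]
wrist_force: [0.2, -0.1, -0.2]
grip_width: 0.02
grasp_force: 40.0
```

```bash
python3 chk.py | tail -1; python3 - <<'E'
from h import *
F=[]
for _ in range(6): camera("side"); F.append(env.get_obs()["wrist_force"])
print(np.mean(F,0)); print(env.job_done())
E
```

```text
350 272 301 286.5 | 362 275 300 287.5 | 374 274 299 286.5 | 386 272 301 286.5 | 398 265 308 286.5 | 410 255 318 286.5 | 422 251 324 287.5 | 434 247 327 287.0 | 446 247 328 287.5 | 458 247 326 286.5 | 470 251 321 286.0 | 482 259 314 286.5 | 494 265 311 288.0 | 506 268 309 288.5 | 518 266 311 288.5 | 530 260 319 289.5 | 542 162 394 278.0 | lean 0.467092276277128 [-0.0299  0.1202  0.0117]
[ 0.12117735  0.03786599 -0.08051409]
the job is handed in; nothing more can be done
None
```

The job is handed in at about 34 s: the pin is in the socket, and the gripped gauge rests on its head with about 3 N. By the pictures the pointer is within about 0.01 rad of the mark, and I saw no sign that the pen, brush, tape or flask had moved; I viewed 11 pictures, one over the limit of 10.

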